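Two boiled eggs for breakfast

TASK

Lay out eggs for two: first stand the two ash egg cups from the aluminium tray upright in the middle of the white plates, one on each plate. Once both cups are in place, set the two boiled eggs from the egg cooker's steel rack in the cups, one in each, pointed end up. Leave the pepper mill and the salt pot standing where they are; the eggs in the carton are raw and not wanted.

Things in the scene. Friction and masses are not known exactly. Their poses are not given: they have to be found in the camera images.
- cup_1: Turned ash egg cup, open on top, 60 mm tall, 50 g: foot 44 mm across, stem 19 mm, bowl from 34 mm up to the rim, 40-42 mm across outside over its upper 17 mm (grip there); rim opening 36 mm, hollow 14 mm deep. An egg seated in it has its origin 77 mm above the cup's, 17 mm above the rim. Origin: centre of the foot's underside; z up. Starts on the tray.
- cup_2: The other ash egg cup, just like cup_1, same origin. The cups, the pepper mill and the salt pot start on a low aluminium tray (190 x 220 mm, floor 3 mm thick, rim 14 mm high), one in each quarter, their centres 90 mm or more apart. Either cup may go on either plate.
- egg_1: Boiled egg, light brown, in a ring of the steel egg rack, opposite the other boiled egg; 44 mm across at its widest, 57 mm tall, 60 g, upright, pointed end up. Origin: on its axis in the middle of its widest section, 26 mm above its bottom; z axis along the egg, up. In the rack its origin is 20 mm above the ring's upper edge. Either egg may go in either cup.
- egg_2: The other boiled egg in the steel rack, just like egg_1; 44 mm across at its widest, 57 mm tall, 60 g, upright, pointed end up. Origin: on its axis in the middle of its widest section, 26 mm above its bottom; z axis along the egg, up.
- plate_1: Round white side plate, 150 mm across, rim 16 mm high, flat in the middle (about 90 mm across). It does not move. Origin: centre of its underside; the flat upper face is 5 mm above it. The two plates are alike and lie apart on the shelf.
- plate_2: Round white side plate, 150 mm across, rim 16 mm high, flat in the middle (about 90 mm across). It does not move. Origin: centre of its underside; the flat upper face is 5 mm above it. The two plates are alike and lie apart on the shelf.
- rack: Lift-out rack of the egg cooker, does not move: six steel rings (37 mm outside, 30 mm inside, upper edge 18 mm above the shelf), centred 50 mm from a thin stem with a black 18 mm ball on top, 75 mm high. The boiled eggs are in the rings on its +x and -x axes, the other rings are empty. Origin: centre of its underside; z up.
- mill: Pepper mill of the same ash wood, waisted, solid and closed on top, with a small steel nut on top, 44 mm across and 79 mm tall; stands on the tray among the cups and stays there. Origin: centre of its underside.
- pot: Lidded salt pot of the same ash wood with a small knob on the lid, 47 mm across and 54 mm tall; stands on the tray among the cups and stays there. Origin: centre of its underside.
Mind the look-alikes: they are no part of the job. What is shaped like the egg_1 but green is not meant.

How it is judged:
By the outcome, as a careful person would: the job done as asked, in the order asked, and still so for the second after the job is handed in, with the robot touching nothing.
It also fails if it takes over 120 s, if anything falls off the work surface, if the arm or the gripper's body presses on something with over 40 N, if the wrist force passes 120 N, or if a joint passes its speed limit or range.

ROBOT

A 6-joint arm with a two-finger parallel gripper is mounted at the origin on the work surface. World frame = base frame: x ahead of the robot, y to its left, z up, the work surface at z = 0. Lengths are in m, angles in degrees, forces in N, time in s.
With the tool pointing down it reaches from about 0.4 to 0.825 m from the base axis. Payload 7 kg.
Tool frame: the origin (TCP) lies at the very end of the fingers, on their centre line; the grasp point (between the pads) lies 19 mm behind it; y points along the fingers, x is the direction in which the jaws open and shut, and the axes are right-handed (so a half turn about y gives the same grasp; the last joint's range is limited). The gripper opens to 88 mm and grips with 3 to 60 N. Pads are 19 mm wide; open, the fingers measure 130 mm over their backs; the gripper's body (78 mm by 193 mm) begins 47 mm behind the grasp point.
Start: joints at [-50.873, 20.546, 0.682, 0, -70.136, -16.507], TCP at [0.26, -0.623, 0.205] pointing down, gripper open.
Joint ranges: [-176.03, 176.03], [-82.01, 121.73], [-58.28, 71.71], [-173.87, 95.51], [-174.79, -0.11], [-173.66, 173.66]. Speed limits (degrees/s): [136.94, 136.94, 172.46, 180, 180, 180].

INTERFACE

Orientations are given as [roll, pitch, yaw] about the fixed x, y, z axes, in that order (R = Rz(yaw) Ry(pitch) Rx(roll)).
In Python, from plant import ctrl gives the robot as it stands.
- The arm moves only by the shell command python3 -m crank 'ROWS'. ROWS is JSON, a list that holds one entry, the list of rows, each a list of 5 numbers: the closure, from -1 (fully open) to 1 (shut), then the shift along the tool's x, y, z in mm, then the turn about the tool's y in rad. In form: [[[claw, x, y, z, turn], ...]]. A call has 1 to 12 rows; each row is the pose to reach, as a shift and turn from the pose commanded when the call began, along the tool's axes at that moment; what a row does not reach only later rows make up. A row lasts 1/8 s, in which the tool goes at most 62.5 mm and 10.7 degrees, less where a joint would pass 70% of its speed; a pose out of reach is approached as far as the arm can. A call with a gripper value outside its range is refused whole. The fingers move at their own pace and stop on an object; the grip force is fixed at half the most. Time passes only in rows, so rows that repeat a pose let the fingers close. It gives the time, the measured TCP pose, the force and the opening at its end, in the units of the state.
- ctrl.get_obs(): the state, without advancing time (a new reading comes with each control period).
- ctrl.snapshot(name): name is "scene" or "top"; returns the picture (420x560x3 uint8, red, green, blue); there is no depth.
- ctrl.camera_model(name): a dict with "fx", "fy", "cx", "cy" (pixels), "origin" and "orientation" of the camera in the world. Camera axes: x right, y down, z forward; pixel columns grow to the right and rows downward; lengths in m; the calibration is good to about 2 mm. A picture is of the moment at which its call begins. camera_model takes no time and is no camera call.
- ctrl.close_job(): hands the job in, once; it reports no verdict.
Trained networks look in the newest picture that a camera, given by its name, has taken for a name from the list of things; names that differ only in an ending like _2 or _b are one class to them, and where a whole thing is asked for, a point or a joint stands for the part that bears it (a point fixed in the world has none). Each returns a list of dicts, best first, with "confidence" (0 to 1); they miss things now and then, are a little off and sometimes report something else, mostly with a low value. They report only what shows in the picture. A call takes as long as a camera call. They do not tell look-alikes from the thing itself.
- ctrl.find_in(camera, name): "extent" ([left, top, width, height] in pixels, round what is visible of it).
The state is a dict: "clock": time; "joint_pos": joint angles; "qvel": joint speeds; "tau": joint torques, N m; "tool_pos": TCP position; "orientation": TCP orientation; "force": force on the tool from outside, world axes, zero at the start; "moment": the same for the moment, N m; "opening": finger opening in m.
Only numpy, scipy, OpenCV 4.12 (cv2) and the standard library are available. Lean on these libraries where they do the work, as an engineer would, in place of code of your own. Each camera call takes 0.05 s, during which the arm holds its last target.

## Working session

There is one attempt and no reset: what is moved stays moved. The work goes in short steps, Python scripts to look and compute and a shell command to move; the robot and the scene stay as the last step left them, time stands still between calls to the robot, and variables do not carry over. Pictures are saved under pics/ and viewed, and the job is handed in when it is done.

```bash
ls; mkdir -p pics; python3 - <<'E'
from plant import ctrl
import cv2
print(ctrl.get_obs())
for n in("scene","top"):
    im=ctrl.snapshot(n); cv2.imwrite(f"pics/{n}0.png",im[:,:,::-1]); print(n,ctrl.camera_model(n))
E
```

```text
pics
{'clock': 0.0, 'joint_pos': array([-5.08722222e+01,  2.05905199e+01,  6.34922170e-01, -2.13222520e-02,
       -7.01361947e+01, -1.65068615e+01]), 'qvel': array([ 0.10769015, -0.07766616, -0.12441461,  0.08714384,  0.11502478,
       -0.00260793]), 'tau': array([ 4.46336317e-04, -5.82717705e+01,  2.93055207e+01,  6.99754760e+00,
        6.86664323e-03, -1.55706061e-04]), 'tool_pos': array([ 0.259407  , -0.62259978,  0.20453799]), 'orientation': array([-8.99931347e+01, -9.37049633e-02,  1.12613650e+02]), 'force': array([ 0.72274771,  0.09662013, -0.44226655]), 'moment': array([0.02435149, 0.00747948, 0.04012869]), 'opening': 0.08776656148541032}
scene {'fx': 526.0136649094663, 'fy': 526.0136649094663, 'cx': 281.7261596515083, 'cy': 205.94076340427014, 'origin': array([1.19190304, 0.96589256, 0.79120209]), 'orientation': array([-122.95633197,   -0.69601971,  146.78284077])}
top {'fx': 517.6389636902476, 'fy': 517.6389636902476, 'cx': 274.6087884625461, 'cy': 205.4005190189028, 'origin': array([0.35286416, 0.03542609, 1.29018409]), 'orientation': array([-170.14693125,   -0.46885648,  -90.66998952])}
```

View pics/scene0.png

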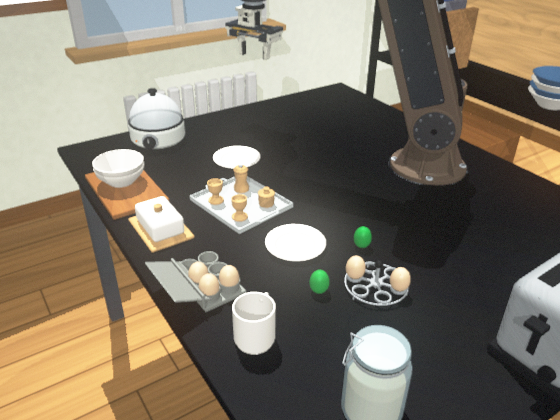

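View pics/top0.png

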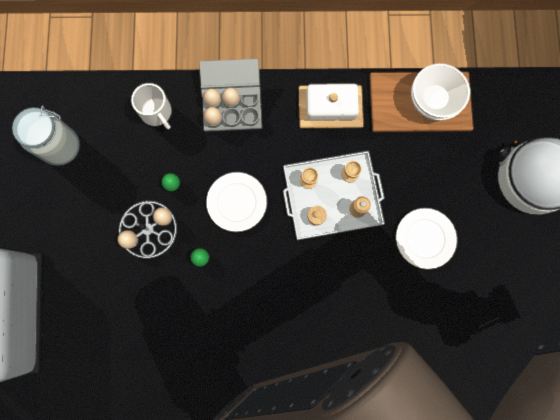

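In "top", the four ash items on the tray are at (310,178), (353,171), (317,215) and (362,206). The egg-like things are the rack pair at (163,216) and (128,240), the green ones at (171,182) and (200,257), and the carton ones near (212,98), (231,97) and (213,116). I'll check close crops next.

```bash
cat > h.py <<'E'
import numpy as np, cv2
from scipy.spatial.transform import Rotation as R
from plant import ctrl
def cam(n):
    m=ctrl.camera_model(n); return m,R.from_euler('xyz',m['orientation'],degrees=True).as_matrix(),np.array(m['origin'])
def ray(n,u,v,z):
    m,r,o=cam(n); d=r@np.array([(u-m['cx'])/m['fx'],(v-m['cy'])/m['fy'],1]); return (o+d*(z-o[2])/d[2])
def proj(n,p):
    m,r,o=cam(n); q=r.T@(np.array(p)-o); return np.array([m['cx']+m['fx']*q[0]/q[2],m['cy']+m['fy']*q[1]/q[2]])
E
python3 - <<'E'
from h import *
a=cv2.imread('pics/top0.png');b=cv2.imread('pics/scene0.png')
c1=cv2.resize(a[140:250,275:395],None,fx=4,fy=4,interpolation=cv2.INTER_CUBIC)
c2=cv2.resize(b[155:235,180:300],(480,320),interpolation=cv2.INTER_CUBIC)
c3=cv2.resize(a[170:270,100:220],(480,400),interpolation=cv2.INTER_CUBIC)
cv2.imwrite('pics/c1.png',c1);cv2.imwrite('pics/c2.png',c2);cv2.imwrite('pics/c3.png',c3)
for n in("top","scene"):
  for k in("cup_1","egg_1","plate_1","rack","mill","pot"):
    print(n,k,[(np.round(d['extent'],1).tolist(),round(d['confidence'],2)) for d in ctrl.find_in(n,k)])
E
```

```text
top cup_1 [([300.2, 168.0, 17.6, 20.1], 0.65), ([344.7, 165.3, 18.1, 12.9], 0.58)]
top egg_1 [([163.9, 173.3, 15.3, 18.3], 0.79), ([115.1, 230.4, 19.3, 17.6], 0.64)]
top plate_1 [([207.9, 171.3, 57.0, 59.7], 0.73), ([396.8, 210.8, 60.4, 61.2], 0.59)]
top rack [([119.6, 201.1, 56.3, 56.1], 0.9)]
top mill [([353.1, 196.5, 17.8, 21.6], 0.77)]
top pot [([309.6, 211.6, 14.7, 13.8], 0.59)]
scene cup_1 [([206.4, 177.2, 17.1, 26.4], 0.68), ([229.9, 191.3, 21.9, 31.8], 0.54)]
scene egg_1 [([388.3, 268.0, 20.6, 24.2], 0.95), ([342.1, 255.0, 23.1, 25.7], 0.86), ([355.6, 223.9, 18.3, 25.6], 0.83), ([308.5, 267.1, 19.2, 26.1], 0.74)]
scene plate_1 [([264.7, 223.6, 64.0, 40.7], 0.59)]
scene rack [([346.5, 259.4, 59.7, 47.5], 0.63)]
scene mill [([232.6, 166.6, 17.4, 27.0], 0.88)]
scene pot [([258.0, 187.5, 14.7, 19.9], 0.66), ([228.8, 192.8, 21.0, 29.0], 0.47)]
```

View pics/c1.png

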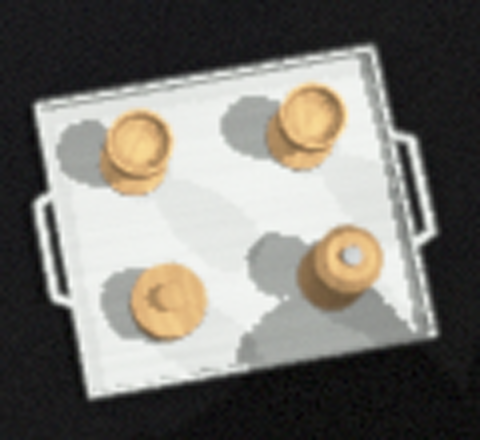

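View pics/c2.png

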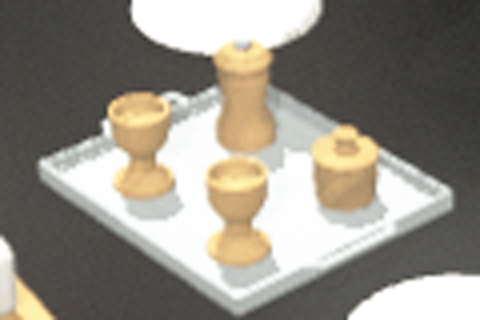

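View pics/c3.png

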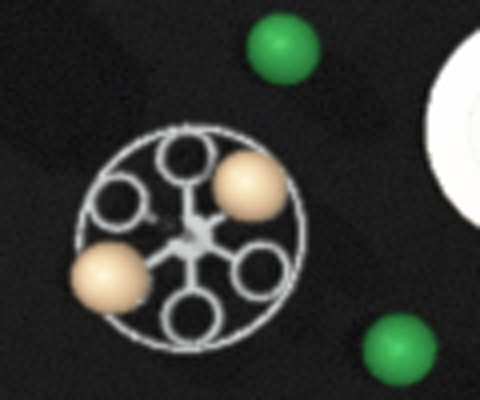

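```bash
cat > meas.py <<'E'
from h import *
from scipy.optimize import minimize
CUP=[(0,22),(4,22),(10,11),(25,9.5),(34,15),(43,20),(52,21),(60,20.5)]
MILL=[(0,22),(20,19),(40,16),(60,22),(72,21),(79,8)]
POT=[(0,22),(10,23.5),(40,23.5),(45,20),(54,7)]
EGG=[(-26,0)]+[(a,22*np.sqrt(1-(a/(26 if a<0 else 31))**2)) for a in range(-25,31,3)]
PLATE=[(16,75)]
def sil(n,x,y,z0,prof,S=8):
    m=np.zeros((420*4,560*4),np.uint8); t=np.linspace(0,2*np.pi,40)
    cs=[np.array([proj(n,(x+r/1e3*np.cos(a),y+r/1e3*np.sin(a),z0+h/1e3)) for a in t]) for h,r in prof]
    if len(cs)==1: cs=cs*2
    for p,q in zip(cs,cs[1:]):
        cv2.fillConvexPoly(m,cv2.convexHull(np.vstack([p,q]).astype(np.float32)*4+1.5).round().astype(int),255)
    return cv2.resize(m,(560,420),interpolation=cv2.INTER_AREA)/255.
def mask(img,kind):
    h=cv2.cvtColor(img,cv2.COLOR_BGR2HSV).astype(int); H,S,V=h[...,0],h[...,1],h[...,2]
    if kind=='ash': return ((H<25)&(S>90)&(V>70)).astype(float)
    if kind=='egg': return ((H<25)&(S>35)&(V>70)).astype(float)
    if kind=='plate': return ((S<50)&(V>150)).astype(float)
def locate(imgs,x,y,z0,prof,kind,verbose=True,pad=0.012):
    """imgs: dict name->bgr; minimise silhouette mismatch in every camera"""
    out={}
    def cost(p,names):
        c=0
        for n in names:
            s=sil(n,p[0],p[1],z0,prof); M=Ms[n]
            u0,v0,u1,v1=win[n]; c+=np.abs(s-M)[v0:v1,u0:u1].sum()/max(s.sum(),1)
        return c
    Ms={n:mask(i,kind) for n,i in imgs.items()};win={}
    for n in imgs:
        s=sil(n,x,y,z0,prof); vv,uu=np.where(s>0); k=6
        win[n]=(max(uu.min()-k,0),max(vv.min()-k,0),uu.max()+k+1,vv.max()+k+1)
    res=[]
    for names in [[n] for n in imgs]+([list(imgs)] if len(imgs)>1 else []):
        best=minimize(cost,[x,y],args=(names,),method='Nelder-Mead',options=dict(initial_simplex=[[x,y],[x+.008,y],[x,y+.008]],xatol=2e-4,fatol=1e-4,maxiter=60))
        res.append((names,best.x,best.fun))
    return res
E
cat > m1.py <<'E'
from meas import *
I={'top':cv2.imread('pics/top0.png'),'scene':cv2.imread('pics/scene0.png')}
L=[('cupA',(309.4,175.6),.063,.003,CUP,'ash'),('cupB',(353,169),.063,.003,CUP,'ash'),('mill',(362,203.5),.08,.003,MILL,'ash'),('pot',(317,215),.05,.003,POT,'ash'),
('eggP',(163,216),.045,.038,EGG,'egg'),('eggQ',(128,240),.045,.038,EGG,'egg'),('plL',(237,202),.016,0,PLATE,'plate'),('plR',(426.5,238.5),.016,0,PLATE,'plate')]
for n,uv,zz,z0,pr,k in L:
    p=ray('top',*uv,zz)
    print(n,p[:2].round(4),np.hypot(*p[:2]).round(3),*[(a[0] if len(a)<2 else 'both',x.round(4).tolist(),round(f,2)) for a,x,f in locate(I,p[0],p[1],z0,pr,k)])
E
python3 m1.py
```

```text
Traceback (most recent call last):
  File "m1.py", line 7, in <module>
    print(n,p[:2].round(4),np.hypot(*p[:2]).round(3),*[(a[0] if len(a)<2 else 'both',x.round(4).tolist(),round(f,2)) for a,x,f in locate(I,p[0],p[1],z0,pr,k)])
                                                                                                                                  ~~~~~~^^^^^^^^^^^^^^^^^^^^^
  File "meas.py", line 35, in locate
    best=minimize(cost,[x,y],args=(names,),method='Nelder-Mead',options=dict(initial_simplex=[[x,y],[x+.008,y],[x,y+.008]],xatol=2e-4,fatol=1e-4,maxiter=60))
  File "meas.py", line 26, in cost
    s=sil(n,p[0],p[1],z0,prof); M=Ms[n]
  File "meas.py", line 10, in sil
    cs=[np.array([proj(n,(x+r/1e3*np.cos(a),y+r/1e3*np.sin(a),z0+h/1e3)) for a in t]) for h,r in prof]
                  ~~~~^^^^^^^^^^^^^^^^^^^^^^^^^^^^^^^^^^^^^^^^^^^^^^^^^^
  File "h.py", line 9, in proj
    m,r,o=cam(n); q=r.T@(np.array(p)-o); return np.array([m['cx']+m['fx']*q[0]/q[2],m['cy']+m['fy']*q[1]/q[2]])
          ~~~^^^
  File "h.py", line 5, in cam
    m=ctrl.camera_model(n); return m,R.from_euler('xyz',m['orientation'],degrees=True).as_matrix(),np.array(m['origin'])
ValueError: time passes only in moves, steps and waits
```

```bash
sed -i 's/^def cam/import functools\n@functools.lru_cache(None)\ndef cam/' h.py; python3 m1.py; python3 -c "
from plant import ctrl;print(ctrl.get_obs()['clock'])"
```

```text
cupA [ 0.6386 -0.0626] 0.642 ('top', [0.6398, -0.0626], np.float64(0.15)) ('scene', [0.6428, -0.0615], np.float64(0.43)) ('both', [0.641, -0.0632], np.float64(0.58))
cupB [ 0.654  -0.1694] 0.676 ('top', [0.6566, -0.1699], np.float64(0.15)) ('scene', [0.6583, -0.1706], np.float64(0.18)) ('both', [0.6577, -0.1707], np.float64(0.33))
mill [ 0.5654 -0.1848] 0.595 ('top', [0.5654, -0.1849], np.float64(0.28)) ('scene', [0.5689, -0.1841], np.float64(0.43)) ('both', [0.5661, -0.1861], np.float64(0.71))
pot [ 0.5435 -0.0798] 0.549 ('top', [0.5475, -0.0807], np.float64(0.19)) ('scene', [0.546, -0.0805], np.float64(0.33)) ('both', [0.5469, -0.0813], np.float64(0.52))
eggP [0.5457 0.2941] 0.62 ('top', [0.546, 0.2977], np.float64(0.07)) ('scene', [0.5472, 0.2976], np.float64(0.16)) ('both', [0.5468, 0.2978], np.float64(0.24))
eggQ [0.4881 0.3767] 0.617 ('top', [0.4913, 0.3809], np.float64(0.07)) ('scene', [0.4909, 0.3811], np.float64(0.17)) ('both', [0.4908, 0.3812], np.float64(0.24))
plL [0.5836 0.1163] 0.595 ('top', [0.5861, 0.1184], np.float64(0.02)) ('scene', [0.5887, 0.1211], np.float64(0.08)) ('both', [0.5866, 0.1185], np.float64(0.11))
plR [ 0.487  -0.3528] 0.601 ('top', [0.4888, -0.3522], np.float64(0.02)) ('scene', [0.4921, -0.3504], np.float64(0.07)) ('both', [0.4897, -0.3522], np.float64(0.1))
0.7
```

```bash
cat > go.py <<'E'
import sys
from h import *
o=ctrl.get_obs(); x,y,z,yaw=map(float,sys.argv[1:5])
p=o['tool_pos'];Rm=R.from_euler('xyz',o['orientation'],degrees=True).as_matrix()
d=Rm.T@(np.array([x,y,z])-p)*1e3
t=-(((yaw-o['orientation'][2])+180)%360-180)
print('t',round(o['clock'],2),'tcp',p.round(4),o['orientation'].round(2),'open',round(o['opening'],4),'shift',d.round(1),'turn',np.radians(t).round(3),'dist rows',np.linalg.norm(d)/62.5,abs(t)/10.7)
E
python3 go.py 0.6575 -0.1705 0.150 112.6
```

```text
t 0.7 tcp [ 0.2596 -0.6231  0.2055] [-90.     0.   112.62] open 0.0879 shift [ 264.7   55.5 -541.4] turn 0.0 dist rows 9.682486669597232 0.0019411563518548771
```

```bash
python3 -m crank '[[[-0.4,265,0,-541,0],[-0.4,265,0,-541,0],[-0.4,265,0,-541,0],[-0.4,265,0,-541,0],[-0.4,265,0,-541,0],[-0.4,265,0,-541,0],[-0.4,265,0,-541,0],[-0.4,265,0,-541,0],[-0.4,265,0,-541,0],[-0.4,265,0,-541,0],[-0.4,265,40,-541,0],[-0.4,265,40,-541,0]]]'; python3 go.py 0.6575 -0.1705 0.035 112.6
python3 - <<'E'
from h import *
for n in("scene","top"): cv2.imwrite(f"pics/{n}1.png",ctrl.snapshot(n)[:,:,::-1])
a=cv2.imread('pics/scene1.png')[60:240,150:330]; cv2.imwrite('pics/c4.png',cv2.resize(a,(540,540)))
E
```

```text
clock: 2.2
tool_pos: [0.655, -0.1695, 0.1621]
orientation: [-89.7, -0.2, 112.6]
force: [0.1, -0.1, 0.4]
opening: 0.0615
t 2.2 tcp [ 0.655  -0.1695  0.1621] [-89.68  -0.18 112.65] open 0.0615 shift [ -2.3 127.1  -2.6] turn 0.001 dist rows 2.034606948851357 0.0043981207692421415
```

View pics/c4.png

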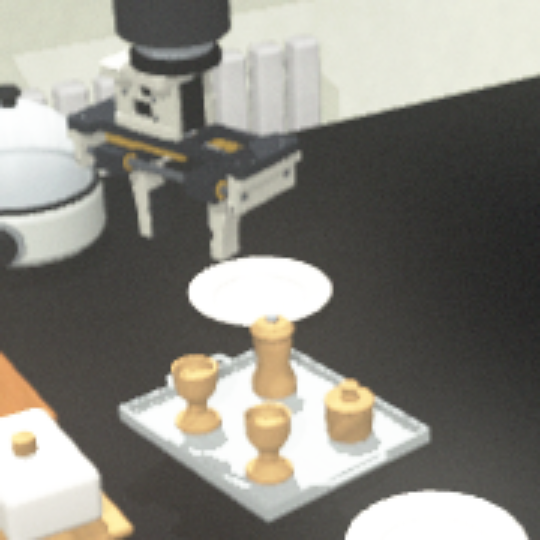

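```bash
python3 go.py 0.6575 -0.1705 0.035 112.6; python3 - <<'E'
from h import *
o=ctrl.get_obs()
print(proj('scene',o['tool_pos']),proj('top',o['tool_pos']),o['qvel'].round(2))
for n in("scene","top"): cv2.imwrite(f"pics/{n}2.png",ctrl.snapshot(n)[:,:,::-1])
E
```

```text
t 2.3 tcp [ 0.657  -0.1709  0.1662] [-8.9970e+01  3.0000e-02  1.1262e+02] open 0.0613 shift [  0.2 131.2  -0.7] turn 0.0 dist rows 2.0985503819396767 0.0016809466429468754
[212.16602966 147.30945364] [360.86361349 156.64060947] [-0.5  -1.31  1.19  0.25  0.13  0.06]
```

View pics/scene2.png

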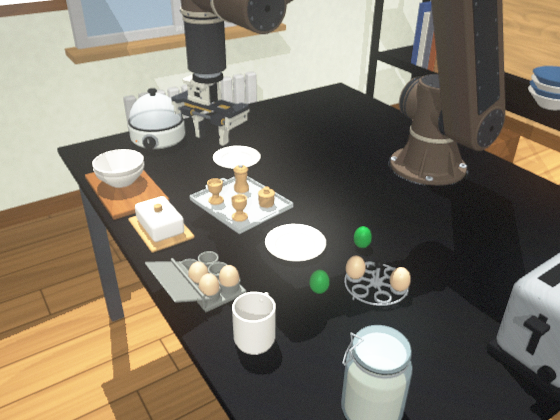

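View pics/top2.png

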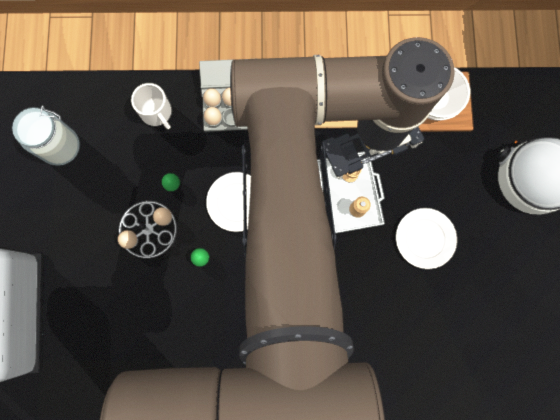

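```bash
python3 - <<'E'
from h import *
o=ctrl.get_obs(); Rm=R.from_euler('xyz',o['orientation'],degrees=True).as_matrix()
a=cv2.imread('pics/scene2.png'); b=cv2.resize(a[60:160,160:260],(600,600),interpolation=cv2.INTER_CUBIC)
for s in(-1,1):
  for w in (-.0095,.0095):
   for yy in(0,-.019):
    q=proj('scene',o['tool_pos']+Rm@np.array([s*o['opening']/2,yy,w])); q=((q-[160,60])*6+3).astype(int); cv2.circle(b,tuple(map(int,q)),4,(0,0,255) if yy==0 else (0,255,0),-1)
cv2.imwrite('pics/c5.png',b)
E
```

```text
(no output)
```

View pics/c5.png

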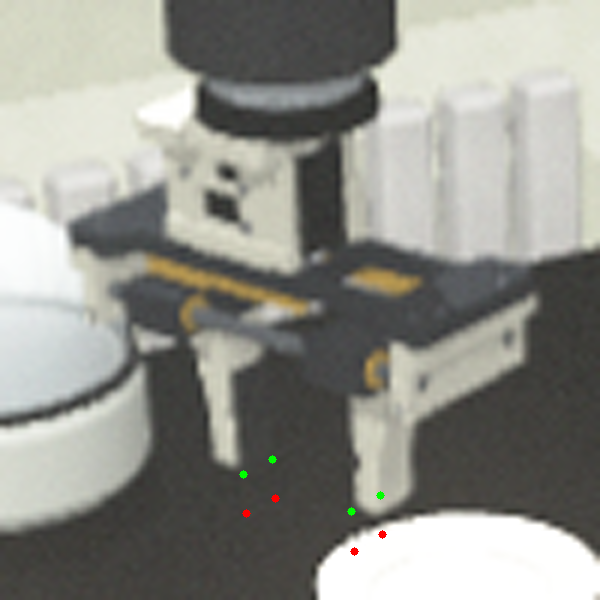

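```bash
python3 - <<'E'
from h import *
o=ctrl.get_obs(); Rm=R.from_euler('xyz',o['orientation'],degrees=True).as_matrix()
a=cv2.imread('pics/top2.png'); b=cv2.resize(a[105:205,310:430],(720,600),interpolation=cv2.INTER_CUBIC)
for s in(-1,1):
  for w in (-.0095,.0095):
   for yy in(0,-.019):
    q=proj('top',o['tool_pos']+Rm@np.array([s*o['opening']/2,yy,w])); q=((q-[310,105])*6+3).astype(int); cv2.circle(b,tuple(map(int,q)),4,(0,0,255) if yy==0 else (0,255,0),-1)
cv2.imwrite('pics/c6.png',b)
E
```

```text
(no output)
```

View pics/c6.png

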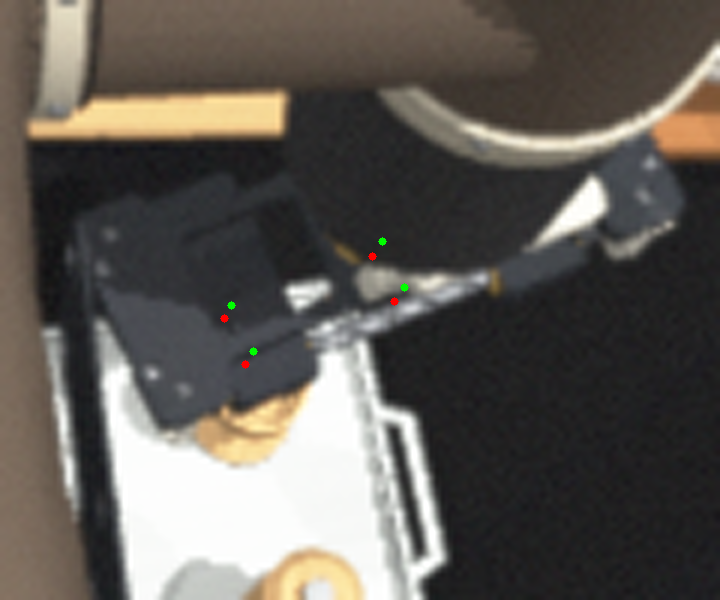

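```bash
python3 -m crank '[[[-0.4,0,45,0,0],[-0.4,0,89,0,0],[-0.4,0,89,0,0],[-0.4,0,89,0,0]]]'; python3 - <<'E'
from h import *
for n in("scene","top"): cv2.imwrite(f"pics/{n}3.png",ctrl.snapshot(n)[:,:,::-1])
o=ctrl.get_obs(); Rm=R.from_euler('xyz',o['orientation'],degrees=True).as_matrix(); print(o['tool_pos'])
a=cv2.imread('pics/scene3.png'); b=cv2.resize(a[130:230,160:300],(840,600),interpolation=cv2.INTER_CUBIC)
for s in(-1,1):
  for w in (-.0095,.0095):
   for yy in(0,-.019):
    q=proj('scene',o['tool_pos']+Rm@np.array([s*o['opening']/2,yy,w])); q=((q-[160,130])*6+3).astype(int); cv2.circle(b,tuple(map(int,q)),3,(0,0,255) if yy==0 else (0,255,0),-1)
cv2.imwrite('pics/c7.png',b[:,:800])
E
```

```text
clock: 2.9
tool_pos: [0.6585, -0.171, 0.0791]
orientation: [-90.1, 0.1, 112.6]
force: [1.2, 0.4, 0.8]
opening: 0.0617
[ 0.65880194 -0.170712    0.07942426]
```

View pics/c7.png

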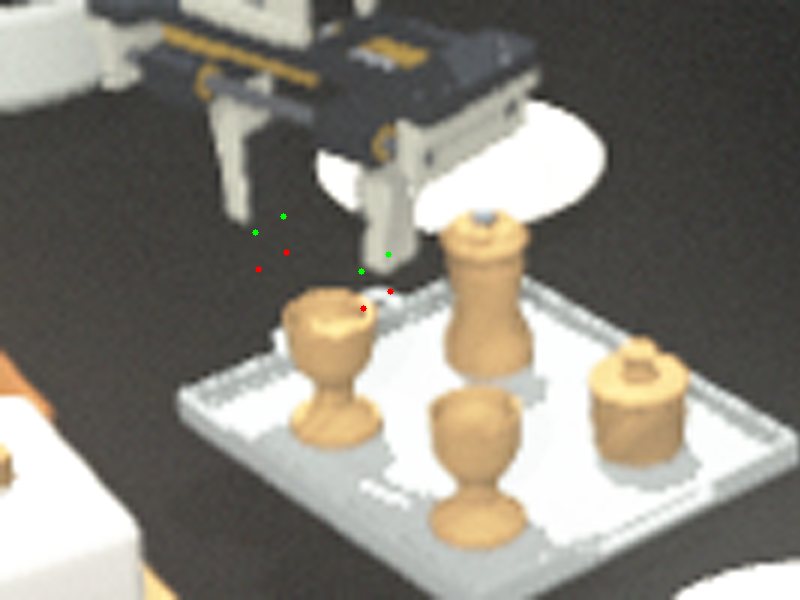

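```bash
python3 - <<'E'
from h import *
o=ctrl.get_obs(); Rm=R.from_euler('xyz',o['orientation'],degrees=True).as_matrix(); print(o['tool_pos'])
a=cv2.imread('pics/top3.png'); b=cv2.resize(a[115:215,290:420],(780,600),interpolation=cv2.INTER_CUBIC)
for s in(-1,1):
  for w in (-.0095,.0095):
   for yy in(0,-.019):
    q=proj('top',o['tool_pos']+Rm@np.array([s*o['opening']/2,yy,w])); q=((q-[290,115])*6+3).astype(int); cv2.circle(b,tuple(map(int,q)),3,(0,0,255) if yy==0 else (0,255,0),-1)
cv2.imwrite('pics/c8.png',b[:,:800])
E
```

```text
[ 0.65880194 -0.170712    0.07942426]
```

View pics/c8.png

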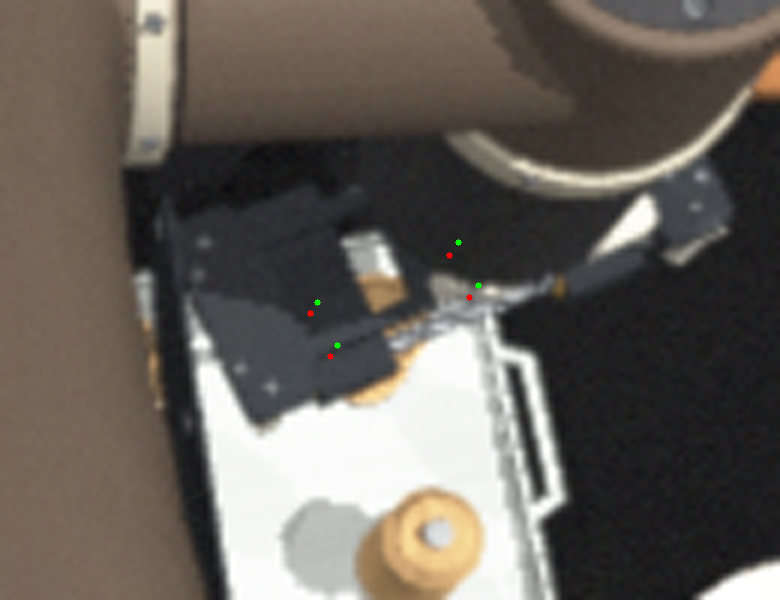

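```bash
python3 -m crank '[[[-1,0,0,0,0],[-1,0,0,0,0],[-1,0,10,0,0],[-1,0,24,0,0],[-1,0,24,0,0]]]'; python3 - <<'E'
from h import *
for n in("scene","top"): cv2.imwrite(f"pics/{n}4.png",ctrl.snapshot(n)[:,:,::-1])
o=ctrl.get_obs(); Rm=R.from_euler('xyz',o['orientation'],degrees=True).as_matrix(); print(o['tool_pos'],o['opening'])
for n,(x0,y0) in dict(scene=(160,130),top=(290,115)).items():
  a=cv2.imread(f'pics/{n}4.png'); b=cv2.resize(a[y0:y0+100,x0:x0+130],(780,600),interpolation=cv2.INTER_CUBIC)
  for s in(-1,1):
   for w in (-.0095,.0095):
    for yy in(0,-.019):
     q=proj(n,o['tool_pos']+Rm@np.array([s*o['opening']/2,yy,w])); q=((q-[x0,y0])*6+3).astype(int); cv2.circle(b,tuple(map(int,q)),3,(0,0,255) if yy==0 else (0,255,0),-1)
  cv2.imwrite(f'pics/d_{n}.png',b)
p1=None
E
```

```text
clock: 3.62
tool_pos: [0.6556, -0.1703, 0.0502]
orientation: [-89.8, -0.1, 112.6]
force: [-0.6, 0.3, -0.5]
opening: 0.0875
[ 0.65680495 -0.1704406   0.05181667] 0.08744043477744745
```

View pics/d_scene.png

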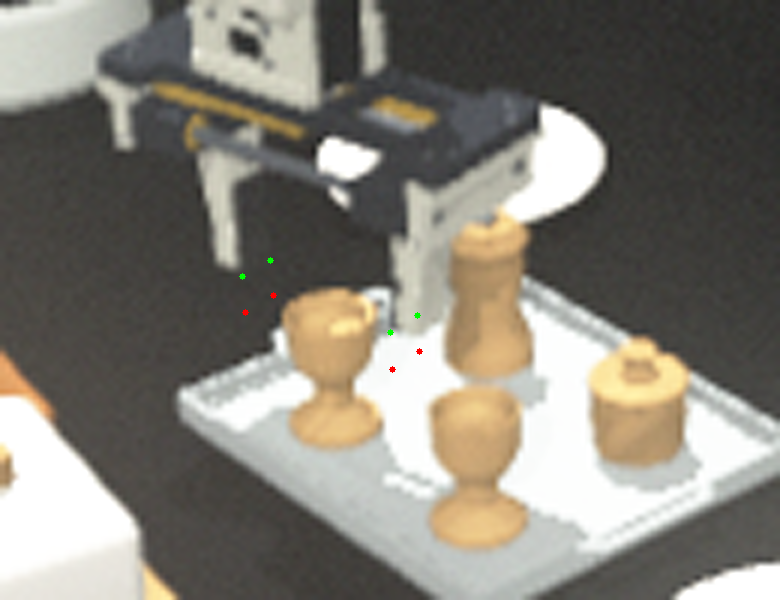

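View pics/d_top.png

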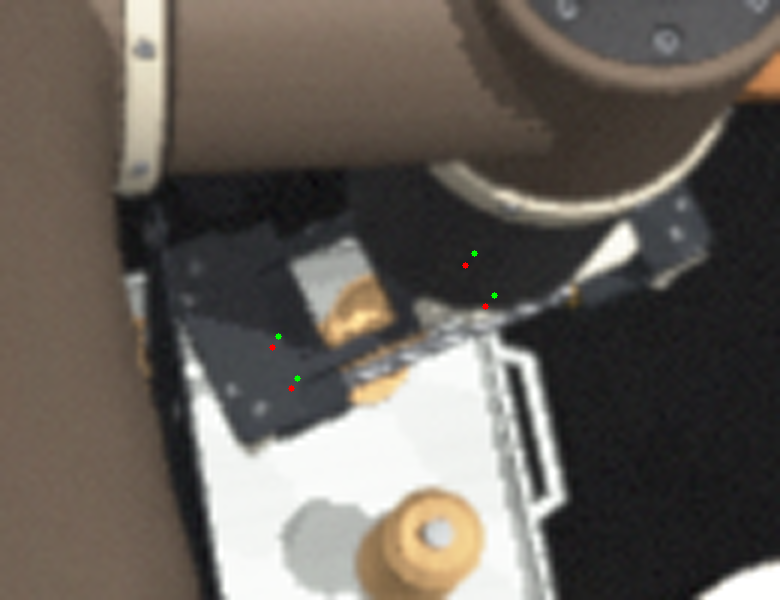

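```bash
cat > tri.py <<'E'
from h import *
def tri(ut,us):
    A=[];b=[];ds=[]
    for n,(u,v) in (('top',ut),('scene',us)):
        m,r,o=cam(n); d=r@np.array([(u-m['cx'])/m['fx'],(v-m['cy'])/m['fy'],1]); d/=np.linalg.norm(d)
        P=np.eye(3)-np.outer(d,d); A.append(P); b.append(P@o)
    x=np.linalg.lstsq(np.vstack(A),np.hstack(b),rcond=None)[0]
    return x,[proj(n,x)-u for n,u in (('top',ut),('scene',us))]
E
python3 - <<'E'
from tri import *
o=ctrl.get_obs(); Rm=R.from_euler('xyz',o['orientation'],degrees=True).as_matrix()
T=lambda u,v:(290+(u-3)/6,115+(v-3)/6); S=lambda u,v:(160+(u-3)/6,130+(v-3)/6)
for nm,t,s in(('orange',T(573,295),S(195,130)),('endR',T(250,447),S(540,105)),('endL',T(165,262),S(410,182))):
    x,r=tri(t,s); print(nm,x.round(4),'res',np.round(r,1).tolist(),'tool frame mm',(Rm.T@(x-o['tool_pos'])*1e3).round(1))
E
```

```text
orange [ 0.6667 -0.2448  0.12  ] res [[3.9, -6.1], [5.9, 1.8]] tool frame mm [-72.4 -68.2  19.5]
endR [ 0.5825 -0.1014  0.1766] res [[0.3, -0.5], [0.5, 0.1]] tool frame mm [  92.3 -124.7   42.2]
endL [ 0.6571 -0.0745  0.1711] res [[1.2, -1.7], [1.8, 0.5]] tool frame mm [  88.5 -119.3  -37. ]
```

```bash
python3 -m crank '[[[-1,0,10,0,0],[-1,0,20,0,0],[-1,0,22,0,0],[-1,0,22,0,0],[0.2,0,22,0,0],[0.5,0,22,0,0],[0.8,0,22,0,0],[0.8,0,22,0,0],[0.8,0,22,0,0]]]'; python3 - <<'E'
from h import *
for n in("scene",): cv2.imwrite(f"pics/{n}5.png",ctrl.snapshot(n)[:,:,::-1])
o=ctrl.get_obs(); Rm=R.from_euler('xyz',o['orientation'],degrees=True).as_matrix(); print(o['tool_pos'],o['opening'],o['force'])
for n,(x0,y0) in dict(scene=(160,130)).items():
  a=cv2.imread(f'pics/{n}5.png'); b=cv2.resize(a[y0:y0+100,x0:x0+130],(780,600),interpolation=cv2.INTER_CUBIC)
  cv2.imwrite(f'pics/e_{n}.png',b)
E
```

```text
clock: 4.85
tool_pos: [0.6571, -0.1704, 0.0305]
orientation: [-90.0, 0.0, 112.6]
force: [0.4, 0.1, 0.5]
opening: 0.0436
[ 0.65704765 -0.17034354  0.0304869 ] 0.03922849188250116 [-0.81004019 -0.19866385  0.11271879]
```

View pics/e_scene.png

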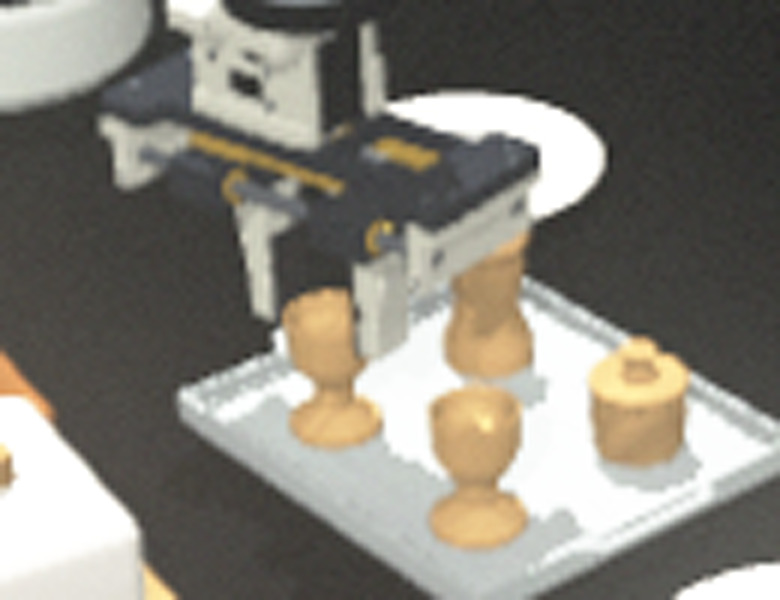

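```bash
python3 -m crank '[[[0.8,0,0,0,0],[0.8,0,0,0,0]]]';  python3 -m crank '[[[0.8,0,-10,0,0],[0.8,0,-25,0,0],[0.8,0,-40,0,0],[0.8,0,-40,0,0]]]'; python3 - <<'E'
from h import *
for n in("scene",): cv2.imwrite(f"pics/{n}6.png",ctrl.snapshot(n)[:,:,::-1])
o=ctrl.get_obs(); print(o['tool_pos'],o['opening'],o['force'])
for n,(x0,y0) in dict(scene=(160,130)).items():
  a=cv2.imread(f'pics/{n}6.png'); b=cv2.resize(a[y0:y0+100,x0:x0+130],(780,600),interpolation=cv2.INTER_CUBIC)
  cv2.imwrite(f'pics/f_{n}.png',b)
E
```

```text
clock: 5.15
tool_pos: [0.6571, -0.1703, 0.0305]
orientation: [-90.0, -0.0, 112.6]
force: [-0.7, 0.7, 0.1]
opening: 0.0386
clock: 5.65
tool_pos: [0.6584, -0.1705, 0.0729]
orientation: [-90.2, 0.1, 112.6]
force: [0.1, -0.5, -0.1]
opening: 0.0383
[ 0.6576195  -0.17031177  0.07165829] 0.038688836713473757 [ 0.7713904  -0.51380567 -1.01221315]
```

View pics/f_scene.png

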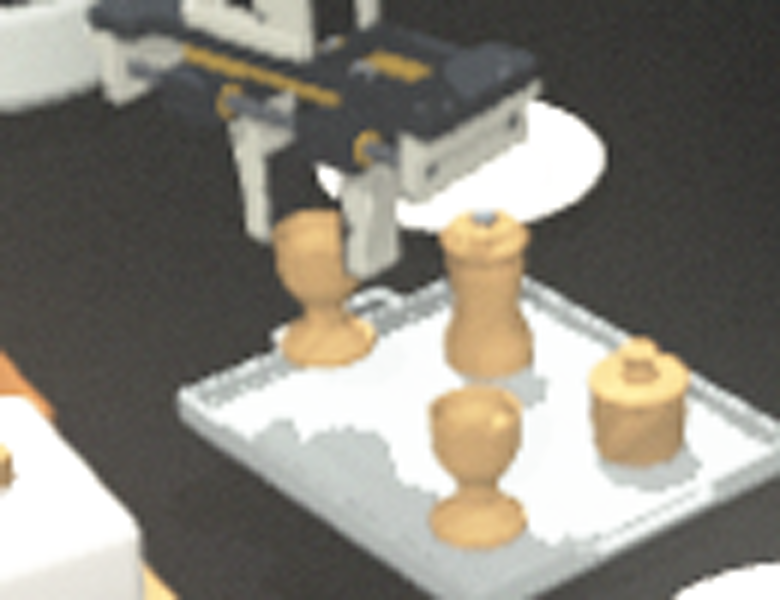

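```bash
python3 -m crank '[[[0.8,0,-40,0,0],[0.8,0,-80,0,0],[0.8,0,-80,0,0],[0.8,0,-80,0,0]]]'; python3 go.py 0.4895 -0.352 0.15 112.6
```

```text
clock: 6.2
tool_pos: [0.6565, -0.1701, 0.1497]
orientation: [-90.0, -0.0, 112.6]
force: [0.1, 0.1, -0.3]
opening: 0.039
t 6.2 tcp [ 0.6565 -0.1701  0.1497] [-8.9970e+01 -5.0000e-02  1.1261e+02] open 0.039 shift [-1.037e+02 -2.000e-01  2.240e+02] turn 0.0 dist rows 3.9500731191816896 0.0005415405638905639
```

```bash
python3 -m crank '[[[0.8,-10,0,22,0],[0.8,-27,0,60,0],[0.8,-48,0,105,0],[0.8,-70,0,150,0],[0.8,-88,0,190,0],[0.8,-100,0,216,0],[0.8,-104,0,224,0],[0.8,-104,0,224,0],[0.8,-104,0,224,0]]]'; python3 go.py 0.4895 -0.352 0.034 112.6
```

```text
clock: 7.32
tool_pos: [0.4906, -0.352, 0.1501]
orientation: [-90.0, -0.0, 112.6]
force: [0.3, -0.5, -0.9]
opening: 0.0386
t 7.33 tcp [ 0.4906 -0.352   0.1501] [-8.9980e+01 -2.0000e-02  1.1265e+02] open 0.0386 shift [  0.4 116.1   1. ] turn 0.001 dist rows 1.8575719941818698 0.004616192342994416
```

```bash
python3 -m crank '[[[0.8,0,30,1,0],[0.8,0,60,1,0],[0.8,0,85,1,0],[0.8,0,100,1,0],[0.8,0,108,1,0],[0.8,0,113,1,0],[0.8,0,116,1,0],[0.8,0,116,1,0],[0.8,0,116,1,0]]]'; python3 - <<'E'
from h import *
for n in("scene",): cv2.imwrite(f"pics/{n}7.png",ctrl.snapshot(n)[:,:,::-1])
o=ctrl.get_obs(); print(o['tool_pos'],o['opening'],o['force'])
for n,(x0,y0) in dict(scene=(170,90)).items():
  a=cv2.imread(f'pics/{n}7.png'); b=cv2.resize(a[y0:y0+100,x0:x0+130],(780,600),interpolation=cv2.INTER_CUBIC)
  cv2.imwrite(f'pics/g_{n}.png',b)
E
```

```text
clock: 8.45
tool_pos: [0.4896, -0.3531, 0.035]
orientation: [-90.0, 0.0, 112.6]
force: [-0.3, -0.8, -0.6]
opening: 0.0385
[ 0.48956603 -0.35305051  0.03492977] 0.03865288938795915 [ 0.7621147  -0.70023768 -1.06846386]
```

View pics/g_scene.png

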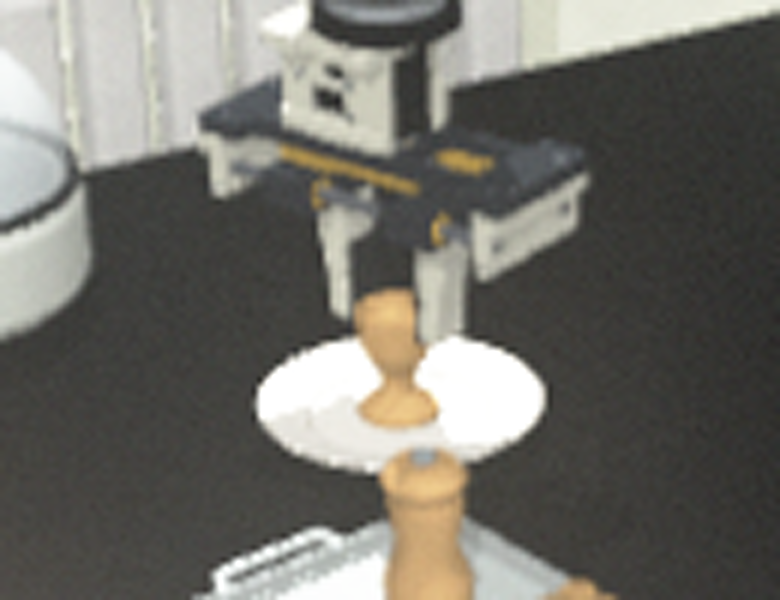

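```bash
python3 -m crank '[[[0.8,0,2,0,0],[0.8,0,2,0,0],[0.8,0,2,0,0]]]'; python3 -m crank '[[[0.0,0,0,0,0],[-0.4,0,0,0,0],[-0.4,0,0,0,0],[-0.4,0,0,0,0],[-0.4,0,-20,0,0],[-0.4,0,-60,0,0],[-0.4,0,-115,0,0],[-0.4,0,-115,0,0],[-0.4,0,-115,0,0]]]'; python3 - <<'E'
from h import *
for n in("scene",): cv2.imwrite(f"pics/{n}8.png",ctrl.snapshot(n)[:,:,::-1])
o=ctrl.get_obs(); print(o['tool_pos'],o['opening'],o['force'])
for n,(x0,y0) in dict(scene=(170,90)).items():
  a=cv2.imread(f'pics/{n}8.png'); b=cv2.resize(a[y0:y0+100,x0:x0+130],(780,600),interpolation=cv2.INTER_CUBIC)
  cv2.imwrite(f'pics/g2_{n}.png',b)
E
python3 go.py 0.641 -0.063 0.15 112.6
```

```text
clock: 8.88
tool_pos: [0.4894, -0.3529, 0.0325]
orientation: [-90.0, 0.0, 112.6]
force: [-0.3, 0.6, -0.4]
opening: 0.0386
clock: 10.0
tool_pos: [0.4892, -0.3527, 0.1474]
orientation: [-90.0, -0.0, 112.6]
force: [-0.3, -0.2, -1.0]
opening: 0.0613
[ 0.4887308  -0.35254084  0.14661006] 0.061444591399033265 [-0.45753768  0.13770418 -0.47276532]
t 10.05 tcp [ 0.4887 -0.3525  0.1466] [-8.9960e+01 -6.0000e-02  1.1261e+02] open 0.0614 shift [ 208.8   -3.3 -251.9] turn 0.0 dist rows 5.234502172411164 0.0005442912161270555
```

View pics/g2_scene.png

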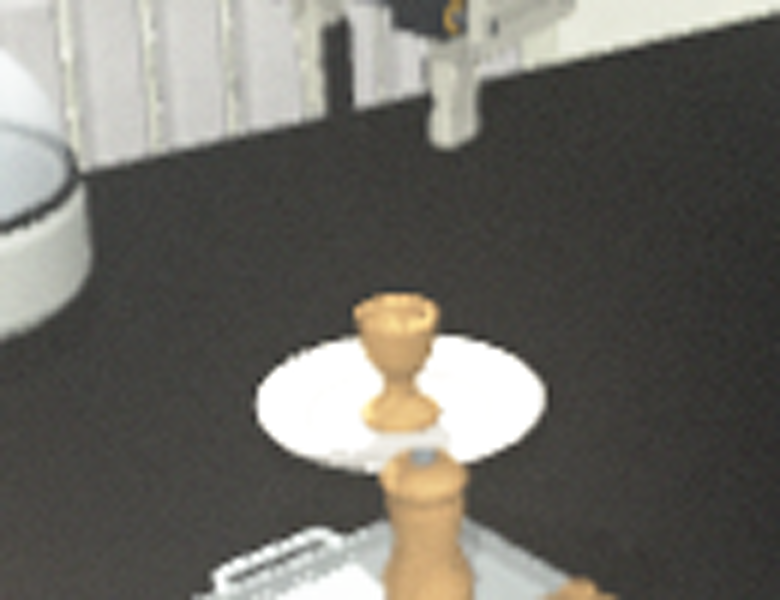

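```bash
python3 -m crank '[[[-0.6,40,0,-48,0],[-0.6,90,0,-108,0],[-0.6,140,0,-168,0],[-0.6,185,0,-222,0],[-0.6,209,-3,-252,0],[-0.6,209,-3,-252,0],[-0.6,209,-3,-252,0],[-0.6,209,-3,-252,0]]]'; python3 go.py 0.641 -0.063 0.031 112.6
```

```text
clock: 11.05
tool_pos: [0.6407, -0.064, 0.1496]
orientation: [-89.9, -0.0, 112.6]
force: [-0.4, -1.5, -0.7]
opening: 0.0701
t 11.05 tcp [ 0.6407 -0.064   0.1496] [-8.9900e+01 -2.0000e-02  1.1258e+02] open 0.0701 shift [  0.8 118.6  -0.9] turn -0.0 dist rows 1.8973357366874133 0.002223470109990949
```

```bash
python3 -m crank '[[[-0.6,1,30,-1,0],[-0.6,1,60,-1,0],[-0.6,1,85,-1,0],[-0.6,1,105,-1,0],[-0.6,1,118,-1,0],[-0.6,1,118,-1,0],[0.2,1,118,-1,0],[0.8,1,118,-1,0],[0.8,1,118,-1,0],[0.8,1,118,-1,0],[0.8,1,118,-1,0],[0.8,1,118,-1,0]]]'; python3 - <<'E'
from h import *
for n in("scene",): cv2.imwrite(f"pics/{n}9.png",ctrl.snapshot(n)[:,:,::-1])
o=ctrl.get_obs(); print(o['tool_pos'],o['opening'],o['force'])
for n,(x0,y0) in dict(scene=(180,140)).items():
  a=cv2.imread(f'pics/{n}9.png'); b=cv2.resize(a[y0:y0+100,x0:x0+130],(780,600),interpolation=cv2.INTER_CUBIC)
  cv2.imwrite(f'pics/g3_{n}.png',b)
E
```

```text
clock: 12.55
tool_pos: [0.6425, -0.0617, 0.0329]
orientation: [-90.0, 0.0, 112.6]
force: [-0.2, 0.2, 3.6]
opening: 0.0385
[ 0.6425024  -0.06168507  0.03284643] 0.03845815407507742 [0.03775088 0.9498837  3.52438519]
```

View pics/g3_scene.png

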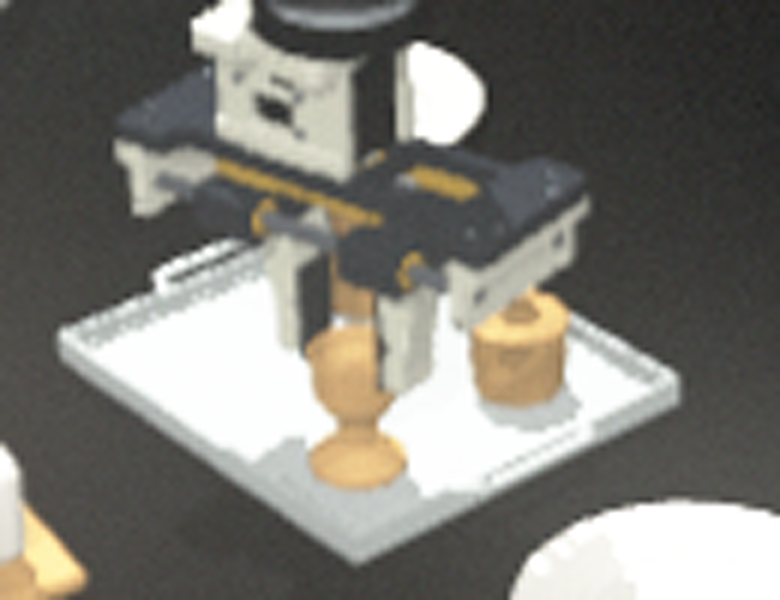

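```bash
python3 -m crank '[[[0.8,0,-10,0,0],[0.8,0,-30,0,0],[0.8,0,-60,0,0],[0.8,0,-95,0,0],[0.8,0,-118,0,0],[0.8,0,-118,0,0],[0.8,0,-118,0,0]]]'; python3 - <<'E'
from h import *
for n in("scene",): cv2.imwrite(f"pics/{n}10.png",ctrl.snapshot(n)[:,:,::-1])
for n,(x0,y0) in dict(scene=(180,100)).items():
  a=cv2.imread(f'pics/{n}10.png'); b=cv2.resize(a[y0:y0+100,x0:x0+130],(780,600),interpolation=cv2.INTER_CUBIC)
  cv2.imwrite(f'pics/g4_{n}.png',b)
E
python3 go.py 0.587 0.119 0.15 112.6
```

```text
clock: 13.48
tool_pos: [0.6415, -0.0617, 0.1499]
orientation: [-90.0, -0.0, 112.6]
force: [-0.1, -0.1, -1.0]
opening: 0.0384
t 13.53 tcp [ 0.6413 -0.0618  0.1494] [-8.9910e+01 -4.0000e-02  1.1261e+02] open 0.0389 shift [187.7  -0.5 -19.3] turn 0.0 dist rows 3.019762520048099 0.0006552481106843524
```

View pics/g4_scene.png

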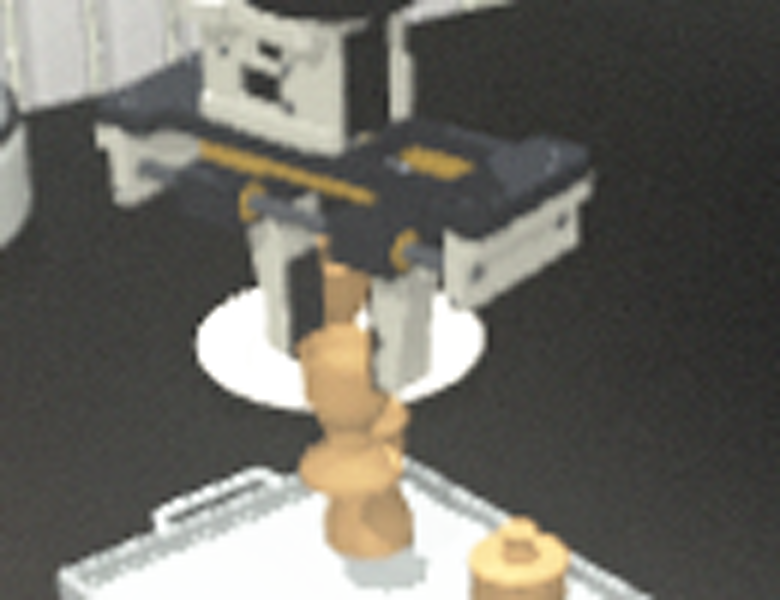

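```bash
python3 -m crank '[[[0.8,25,0,-2,0],[0.8,65,0,-7,0],[0.8,110,0,-11,0],[0.8,150,0,-15,0],[0.8,178,0,-18,0],[0.8,188,0,-19,0],[0.8,188,0,-19,0],[0.8,188,0,-19,0]]]'; python3 go.py 0.587 0.119 0.037 112.6
```

```text
clock: 14.52
tool_pos: [0.5874, 0.1183, 0.1501]
orientation: [-90.0, 0.0, 112.6]
force: [0.7, 0.1, -0.4]
opening: 0.0385
t 14.53 tcp [0.5874 0.1183 0.1501] [-8.9960e+01  1.0000e-02  1.1259e+02] open 0.0385 shift [  0.8 113.1  -0. ] turn -0.0 dist rows 1.8095824380059942 0.0012951094708280146
```

```bash
python3 -m crank '[[[0.8,0,30,0,0],[0.8,0,60,0,0],[0.8,0,85,0,0],[0.8,0,100,0,0],[0.8,0,108,0,0],[0.8,0,113,0,0],[0.8,0,113,0,0],[0.8,0,113,0,0]]]'; python3 - <<'E'
from h import *
for n in("scene",): cv2.imwrite(f"pics/{n}11.png",ctrl.snapshot(n)[:,:,::-1])
for n,(x0,y0) in dict(scene=(230,170)).items():
  a=cv2.imread(f'pics/{n}11.png'); b=cv2.resize(a[y0:y0+100,x0:x0+130],(780,600),interpolation=cv2.INTER_CUBIC)
  cv2.imwrite(f'pics/g5_{n}.png',b)
E
```

```text
clock: 15.52
tool_pos: [0.5878, 0.1193, 0.0382]
orientation: [-90.1, -0.0, 112.6]
force: [0.6, 0.4, -0.3]
opening: 0.0387
```

View pics/g5_scene.png

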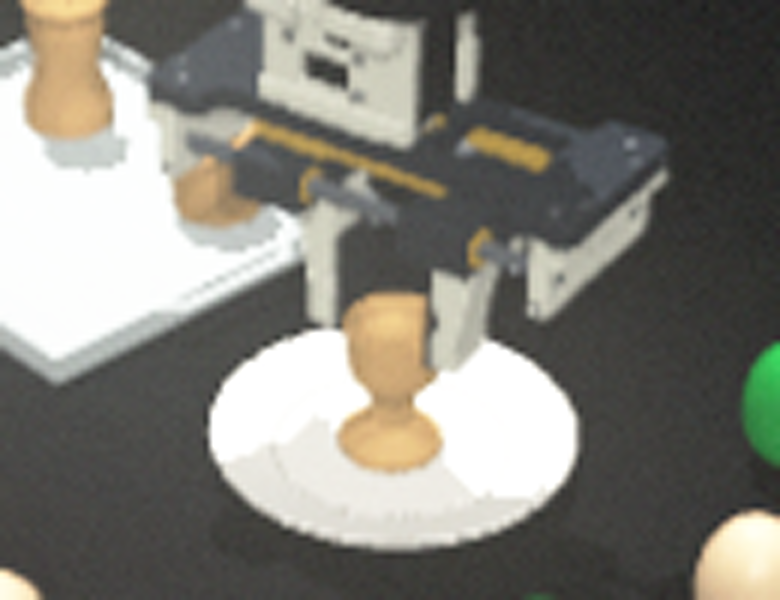

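```bash
python3 -m crank '[[[0.8,0,2,0,0],[0.8,0,2,0,0],[0.8,0,2,0,0]]]'; python3 -m crank '[[[0.8,0,1.5,0,0],[0.8,0,1.5,0,0],[0.8,0,1.5,0,0]]]'
```

```text
clock: 15.95
tool_pos: [0.5874, 0.1191, 0.0355]
orientation: [-90.0, 0.0, 112.6]
force: [0.1, 0.0, 0.5]
opening: 0.0383
clock: 16.32
tool_pos: [0.5881, 0.1192, 0.0348]
orientation: [-90.1, 0.0, 112.6]
force: [-0.8, -0.2, 3.9]
opening: 0.0387
```

Contact at 3.9 N, as expected, so I release and rise.

```bash
python3 -m crank '[[[0.0,0,0,0,0],[-0.4,0,0,0,0],[-0.6,0,0,0,0],[-0.6,0,0,0,0],[-0.6,0,-20,0,0],[-0.6,0,-60,0,0],[-0.6,0,-115,0,0],[-0.6,0,-115,0,0],[-0.6,0,-115,0,0]]]'; python3 - <<'E'
from h import *
for n in("scene",): cv2.imwrite(f"pics/{n}12.png",ctrl.snapshot(n)[:,:,::-1])
for n,(x0,y0) in dict(scene=(230,170)).items():
  a=cv2.imread(f'pics/{n}12.png'); b=cv2.resize(a[y0:y0+100,x0:x0+130],(780,600),interpolation=cv2.INTER_CUBIC)
  cv2.imwrite(f'pics/g6_{n}.png',b)
E
python3 go.py 0.547 0.298 0.16 214
```

```text
clock: 17.45
tool_pos: [0.587, 0.1191, 0.1488]
orientation: [-90.0, -0.0, 112.6]
force: [-0.7, 0.1, -1.4]
opening: 0.0701
t 17.5 tcp [0.5866 0.1189 0.148 ] [-8.9920e+01 -1.0000e-02  1.1261e+02] open 0.0702 shift [180.6 -12.  -32.2] turn -1.77 dist rows 2.941404605036624 9.476069727586221
```

View pics/g6_scene.png

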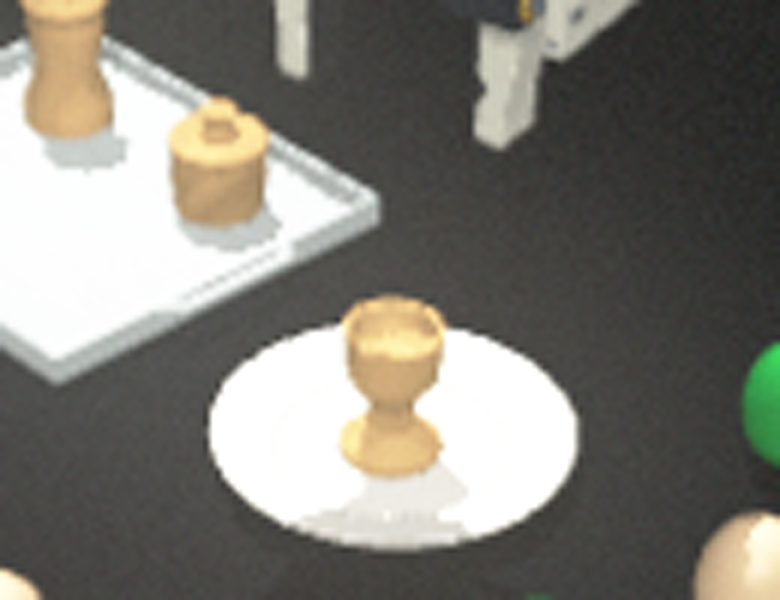

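```bash
python3 -m crank '[[[-0.6,20,0,-4,-0.15],[-0.6,40,0,-8,-0.32],[-0.6,60,0,-12,-0.5],[-0.6,80,0,-16,-0.68],[-0.6,100,0,-20,-0.86],[-0.6,120,0,-22,-1.04],[-0.6,140,0,-26,-1.22],[-0.6,160,0,-30,-1.4],[-0.6,181,0,-32,-1.58],[-0.6,181,0,-32,-1.72],[-0.6,181,0,-32,-1.77],[-0.6,181,0,-32,-1.77]]]'; python3 go.py 0.547 0.298 0.16 214; python3 - <<'E'
from h import *
for n in("scene","top"): cv2.imwrite(f"pics/{n}13.png",ctrl.snapshot(n)[:,:,::-1])
print(ctrl.get_obs()['joint_pos'].round(1))
E
```

```text
clock: 19.0
tool_pos: [0.5466, 0.2981, 0.1473]
orientation: [-90.0, -0.2, -146.0]
force: [0.0, 0.4, 0.4]
opening: 0.0703
t 19.0 tcp [0.5466 0.2981 0.1473] [ -89.98   -0.15 -145.99] open 0.0703 shift [ -0.2 -12.7   0.3] turn 0.0 dist rows 0.20280095760876113 0.0010242394361174325
[ 46.5  18.1 -10.7  -0.  -61.3 -12.6]
```

View pics/scene13.png

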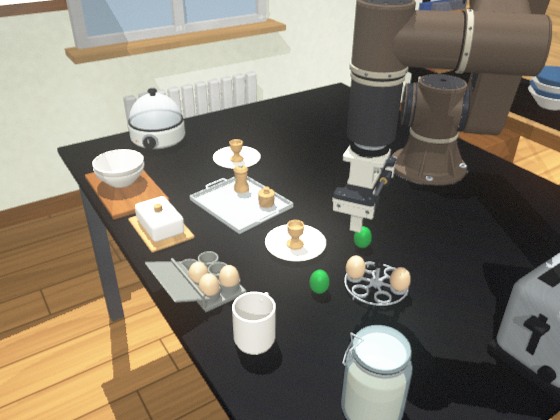

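View pics/top13.png

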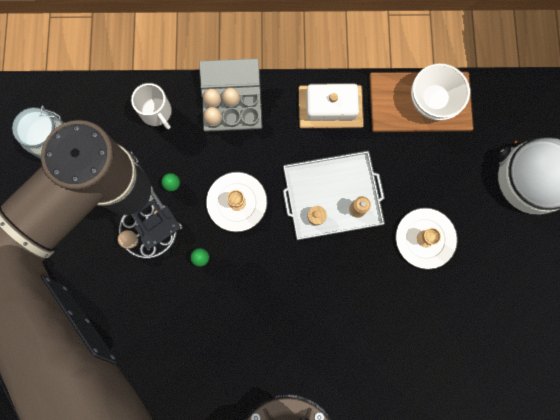

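```bash
python3 - <<'E'
from meas import *
I={'top':cv2.imread('pics/top13.png'),'scene':cv2.imread('pics/scene13.png')}
for n,x,y in(('L',.588,.119),('R',.489,-.3525)):
    print(n,[(x.round(4).tolist(),round(f,2)) for a,x,f in locate(I,x,y,.005,CUP,'ash')])
E
python3 -m crank '[[[-0.6,0,30,0,0],[-0.6,0,60,0,0],[-0.6,0,90,0,0],[-0.6,0,103,0,0],[-0.6,0,103,0,0],[-0.6,0,103,0,0]]]'
python3 - <<'E'
from h import *
for n in("scene","top"): cv2.imwrite(f"pics/{n}14.png",ctrl.snapshot(n)[:,:,::-1])
o=ctrl.get_obs(); Rm=R.from_euler('xyz',o['orientation'],degrees=True).as_matrix(); print(o['tool_pos'],o['opening'])
for n,(x0,y0) in dict(scene=(310,200),top=(100,160)).items():
  a=cv2.imread(f'pics/{n}14.png'); b=cv2.resize(a[y0:y0+100,x0:x0+130],(780,600),interpolation=cv2.INTER_CUBIC)
  for s in(-1,1):
   for w in (-.0095,.0095):
    for yy in(0,-.019):
     q=proj(n,o['tool_pos']+Rm@np.array([s*o['opening']/2,yy,w])); q=((q-[x0,y0])*6+3).astype(int); cv2.circle(b,tuple(map(int,q)),3,(0,0,255) if yy==0 else (0,255,0),-1)
  cv2.imwrite(f'pics/k_{n}.png',b)
E
```

```text
L [([0.5864, 0.1181], np.float64(0.17)), ([0.5858, 0.1168], np.float64(0.24)), ([0.5866, 0.1172], np.float64(0.41))]
R [([0.4879, -0.352], np.float64(0.18)), ([0.489, -0.3549], np.float64(0.21)), ([0.4888, -0.3539], np.float64(0.39))]
clock: 19.85
tool_pos: [0.548, 0.299, 0.0471]
orientation: [-90.0, 0.1, -146.0]
force: [-0.5, 0.7, 0.3]
opening: 0.0702
[0.54792527 0.29905187 0.04725495] 0.07015277724366081
```

View pics/k_scene.png

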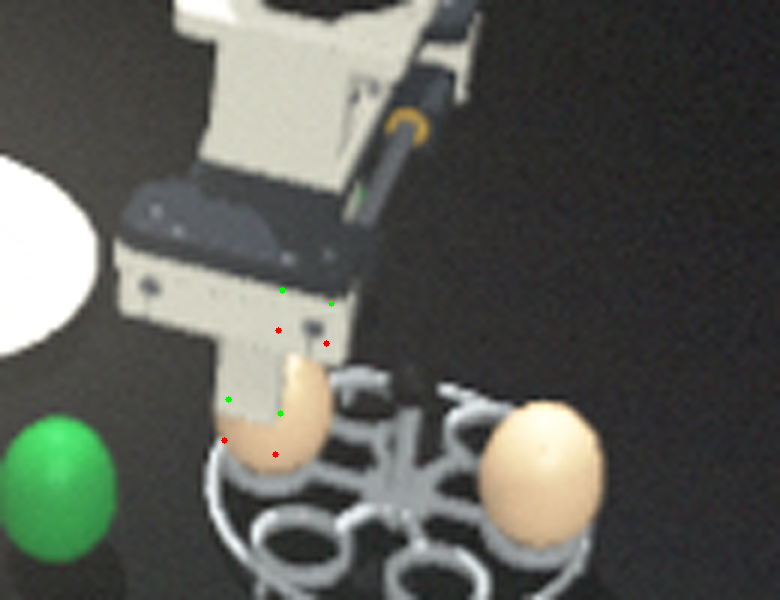

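View pics/k_top.png

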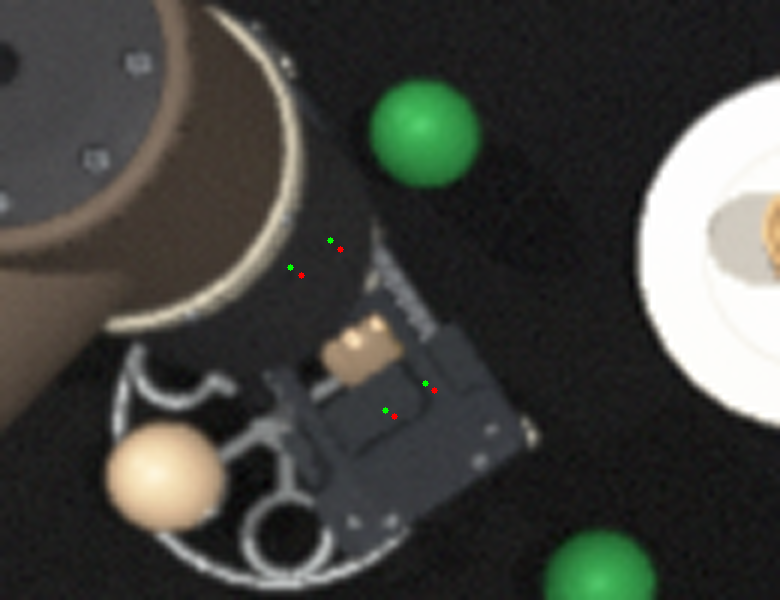

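```bash
python3 - <<'E'
from h import *
from scipy.optimize import minimize_scalar
o=ctrl.get_obs(); Rm=R.from_euler('xyz',o['orientation'],degrees=True).as_matrix(); p=o['tool_pos']
S=lambda u,v:np.array((310+(u-3)/6,200+(v-3)/6))
print(Rm.round(2))
for nm,(u,v) in dict(tipL=(218,410),tipR=(278,422),plL=(118,313),plR=(348,366)).items():
  for x in((-56,-35,56,35) if 'tip' in nm else (-96,96)):
    best=min(((np.linalg.norm(proj('scene',p+Rm@np.array([x,-h,w])/1e3)-S(u,v)),h,w) for h in range(-10,90) for w in range(-50,51)))
    print(nm,x,best)
E
```

```text
[[-0.83  0.    0.56]
 [-0.56  0.   -0.83]
 [-0.   -1.   -0.  ]]
tipL -56 (np.float64(0.1851364406552098), 31, 8)
tipL -35 (np.float64(0.06171018834642542), 13, 13)
tipL 56 (np.float64(17.478484070673506), -10, 28)
tipL 35 (np.float64(11.861047672029567), -10, 25)
tipR -56 (np.float64(0.25227375975269917), 32, -13)
tipR -35 (np.float64(0.08923175803710591), 15, -9)
tipR 56 (np.float64(16.935682412139503), -10, 5)
tipR 35 (np.float64(11.28215163994068), -10, 2)
plL -96 (np.float64(1.7187660280513144), 89, 37)
plL 96 (np.float64(21.065809860135506), -10, 50)
plR -96 (np.float64(2.8476549369468573), 89, -42)
plR 96 (np.float64(15.395165885767131), -10, -12)
```

```bash
python3 -m crank '[[[-0.4,0,0,0,0],[-0.4,0,8,0,0],[-0.4,0,16,0,0],[-0.4,0,22,0,0],[-0.4,0,22,0,0],[-0.4,0,22,0,0]]]'
cat > v.py <<'E'
import sys
from h import *
k,x0,y0=sys.argv[1],int(sys.argv[2]),int(sys.argv[3])
a=ctrl.snapshot("scene")[:,:,::-1]; cv2.imwrite(f"pics/s{k}.png",a)
cv2.imwrite(f'pics/v{k}.png',cv2.resize(a[y0:y0+100,x0:x0+130],(780,600),interpolation=cv2.INTER_CUBIC))
E
python3 v.py 15 310 200; python3 go.py 0.547 0.298 0.02 214
```

```text
clock: 20.7
tool_pos: [0.5474, 0.2985, 0.024]
orientation: [-90.0, 0.0, -146.0]
force: [-0.6, 0.8, -0.4]
opening: 0.0617
t 20.75 tcp [0.5474 0.2986 0.0241] [-9.0000e+01  1.0000e-02 -1.4597e+02] open 0.0613 shift [0.7 4.1 0.2] turn 0.001 dist rows 0.06633385287962457 0.0032289834019321403
```

View pics/v15.png

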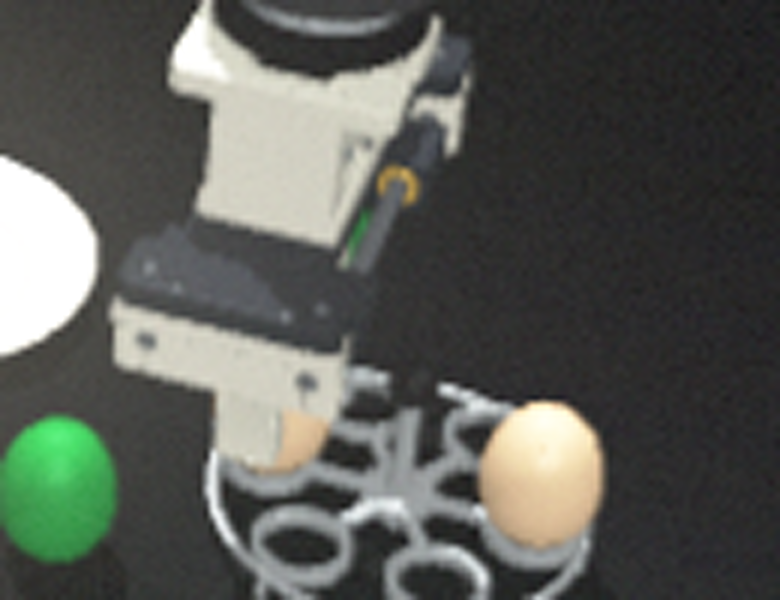

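```bash
python3 -m crank '[[[-0.4,0,3,0,0],[-0.4,0,6,0,0],[-0.4,0,6,0,0]]]'; python3 -m crank '[[[-0.4,0,3,0,0],[-0.4,0,6,0,0],[-0.4,0,6,0,0]]]'; python3 v.py 16 310 200
```

```text
clock: 21.12
tool_pos: [0.5471, 0.2983, 0.0176]
orientation: [-90.0, -0.0, -146.0]
force: [-0.7, -0.1, 0.9]
opening: 0.0612
clock: 21.5
tool_pos: [0.5471, 0.2983, 0.0116]
orientation: [-90.0, -0.0, -146.0]
force: [0.2, 0.5, -0.3]
opening: 0.0616
```

View pics/v16.png

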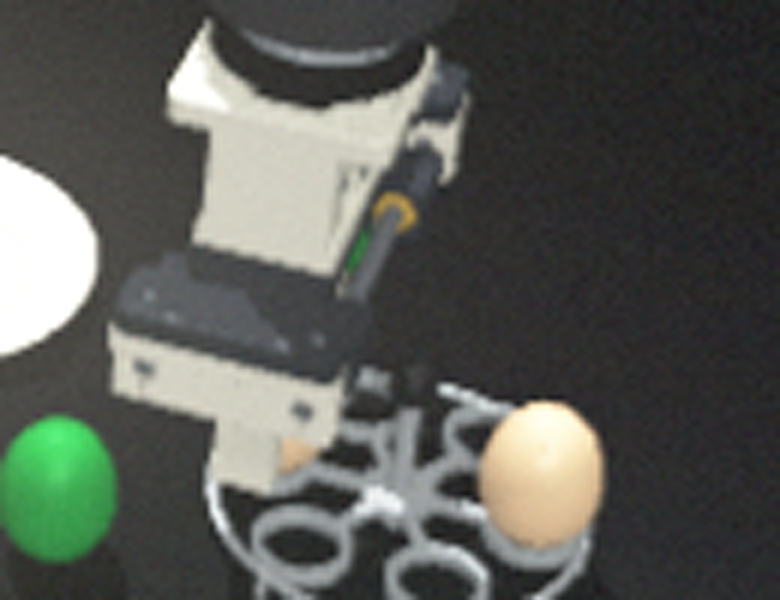

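```bash
python3 -m crank '[[[0,0,0,0,0],[0.2,0,0,0,0],[0.5,0,0,0,0],[0.7,0,0,0,0],[0.7,0,0,0,0],[0.7,0,0,0,0],[0.7,0,0,0,0]]]'; python3 -m crank '[[[0.7,0,-4,0,0],[0.7,0,-12,0,0],[0.7,0,-25,0,0],[0.7,0,-40,0,0],[0.7,0,-40,0,0]]]';python3 v.py 17 310 180
```

```text
clock: 22.42
tool_pos: [0.5481, 0.2992, 0.0125]
orientation: [-90.0, 0.1, -145.9]
force: [4.6, 3.1, 2.3]
opening: 0.043
clock: 23.05
tool_pos: [0.5481, 0.2992, 0.054]
orientation: [-90.0, 0.2, -146.0]
force: [0.4, -0.3, -0.1]
opening: 0.0426
```

View pics/v17.png

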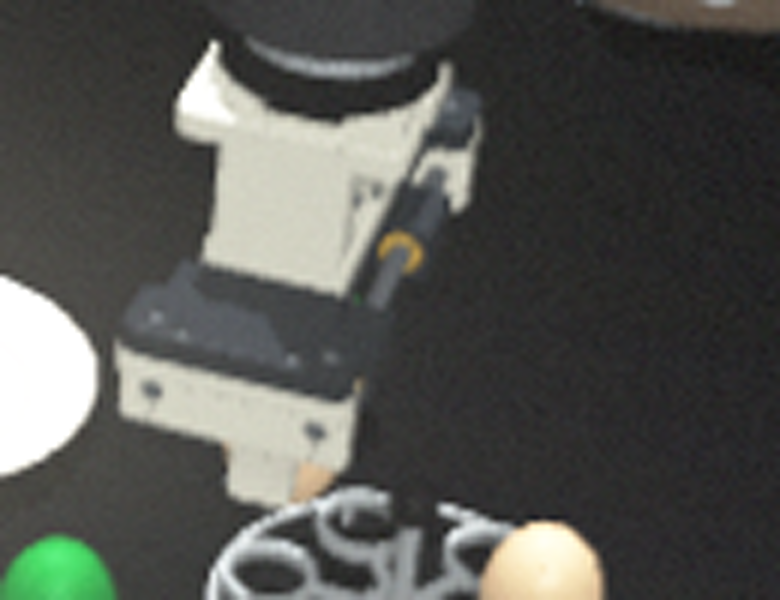

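```bash
python3 -m crank '[[[0.7,0,-30,0,0],[0.7,0,-70,0,0],[0.7,0,-85,0,0],[0.7,0,-85,0,0],[0.7,0,-85,0,0]]]'; python3 go.py 0.5876 0.119 0.14 214
```

```text
clock: 23.72
tool_pos: [0.5464, 0.2979, 0.1353]
orientation: [-90.0, -0.1, -146.0]
force: [-0.6, 0.2, -0.3]
opening: 0.043
t 23.73 tcp [0.5464 0.2979 0.1353] [-9.0000e+01 -1.4000e-01 -1.4598e+02] open 0.043 shift [ 66.   -4.5 171.3] turn 0.0 dist rows 2.9383823614647087 0.001662539718368845
```

```bash
python3 -m crank '[[[0.7,8,0,20,0],[0.7,22,0,58,0],[0.7,38,0,100,0],[0.7,54,0,140,0],[0.7,63,0,163,0],[0.7,66,0,171,0],[0.7,66,0,171,0],[0.7,66,0,171,0],[0.7,66,0,171,0]]]'; python3 go.py 0.5876 0.119 0.0575 214;python3 v.py 18 230 130
```

```text
clock: 24.85
tool_pos: [0.5881, 0.1206, 0.1369]
orientation: [-90.0, -0.0, -145.9]
force: [-1.0, 0.1, -0.2]
opening: 0.0429
t 24.85 tcp [0.5881 0.1206 0.1369] [-9.000e+01 -1.000e-02 -1.459e+02] open 0.0429 shift [ 1.3 79.4  1. ] turn 0.002 dist rows 1.2700297509004548 0.008887216077969285
```

View pics/v18.png

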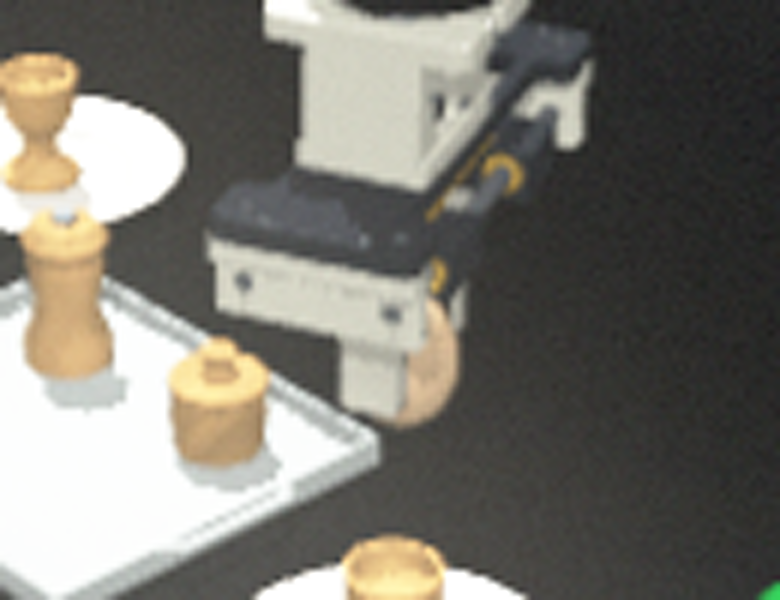

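```bash
python3 -m crank '[[[0.7,1,25,1,0],[0.7,1,50,1,0],[0.7,1,66,1,0],[0.7,1,72,1,0],[0.7,1,72,1,0],[0.7,1,72,1,0]]]'; python3 go.py 0.5876 0.119 0.0575 214;python3 v.py 19 230 160
```

```text
clock: 25.65
tool_pos: [0.5886, 0.1187, 0.0658]
orientation: [-90.0, 0.1, -146.0]
force: [-0.7, -0.5, -0.4]
opening: 0.0429
t 25.65 tcp [0.5886 0.1187 0.0658] [-8.9980e+01  8.0000e-02 -1.4596e+02] open 0.0429 shift [ 0.7  8.3 -0.8] turn 0.001 dist rows 0.1344311344905208 0.004191864753905652
```

View pics/v19.png

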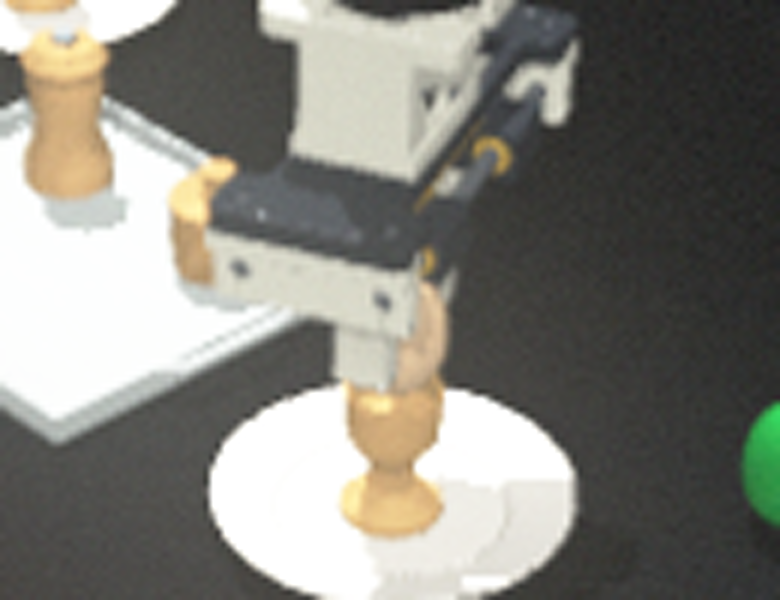

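```bash
python3 -m crank '[[[0.7,0.5,3,0,0],[0.7,0.5,6,0,0],[0.7,0.5,6,0,0],[0.7,0.5,6,0,0]]]'; python3 -m crank '[[[0.7,0,1.5,0,0],[0.7,0,1.5,0,0],[0.7,0,1.5,0,0]]]'; python3 v.py 20 230 160
```

```text
clock: 26.2
tool_pos: [0.5876, 0.1181, 0.0589]
orientation: [-90.0, -0.0, -146.0]
force: [0.6, -0.4, -1.3]
opening: 0.0429
clock: 26.58
tool_pos: [0.5876, 0.1182, 0.0574]
orientation: [-90.0, -0.0, -146.0]
force: [-0.8, -0.0, -0.2]
opening: 0.0431
```

View pics/v20.png

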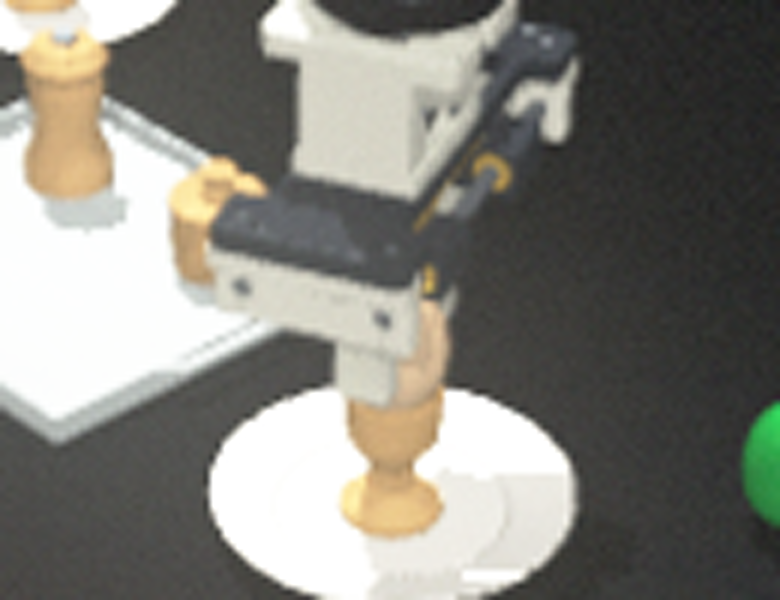

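```bash
python3 -m crank '[[[0.7,0,1,0,0],[0.7,0,1,0,0],[0.7,0,1,0,0]]]'; python3 -m crank '[[[0.7,0,1,0,0],[0.7,0,1,0,0],[0.7,0,1,0,0]]]'
```

```text
clock: 27.0
tool_pos: [0.5876, 0.1182, 0.0565]
orientation: [-90.0, 0.0, -146.0]
force: [0.1, -0.3, 0.0]
opening: 0.0428
clock: 27.38
tool_pos: [0.588, 0.1184, 0.0559]
orientation: [-90.0, 0.1, -146.0]
force: [0.2, 0.7, 3.3]
opening: 0.0427
```

Contact came at 3.3 N, close to the expected height. I release slowly and rise.

```bash
python3 -m crank '[[[-0.1,0,0,0,0],[-0.3,0,0,0,0],[-0.4,0,0,0,0],[-0.4,0,0,0,0],[-0.4,0,-10,0,0],[-0.4,0,-40,0,0],[-0.4,0,-90,0,0],[-0.4,0,-90,0,0],[-0.4,0,-90,0,0]]]'; python3 v.py 21 230 160; python3 go.py 0.492 0.3823 0.14 214
```

```text
clock: 28.5
tool_pos: [0.5875, 0.1182, 0.1461]
orientation: [-90.0, 0.1, -146.0]
force: [-1.1, -0.3, -0.6]
opening: 0.0612
t 28.55 tcp [0.5871 0.118  0.1453] [-9.0020e+01 -3.0000e-02 -1.4598e+02] open 0.0612 shift [ -69.     5.3 -272.3] turn 0.0 dist rows 4.495034586483015 0.0022811074198654125
```

View pics/v21.png

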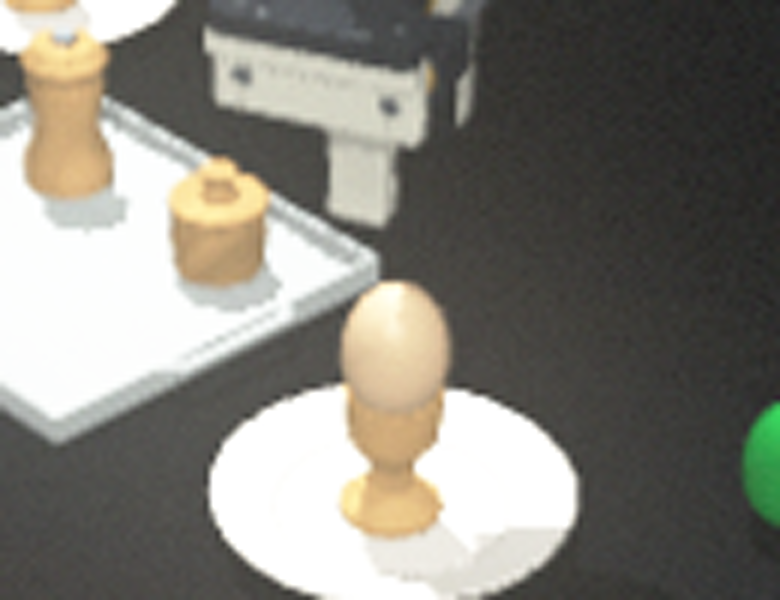

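```bash
python3 -m crank '[[[-0.4,-12,0,-45,0],[-0.4,-27,0,-105,0],[-0.4,-42,0,-165,0],[-0.4,-56,0,-222,0],[-0.4,-66,0,-260,0],[-0.4,-69,5,-272,0],[-0.4,-69,5,-272,0],[-0.4,-69,5,-272,0],[-0.4,-69,5,-272,0]]]'; python3 go.py 0.492 0.3823 0.05 214
```

```text
clock: 29.68
tool_pos: [0.4931, 0.381, 0.1406]
orientation: [-90.0, 0.0, -146.1]
force: [0.1, -0.2, -0.5]
opening: 0.0612
t 29.68 tcp [0.4931 0.381  0.1406] [ -90.      0.   -146.05] open 0.0612 shift [ 0.2 90.6 -1.7] turn -0.001 dist rows 1.4496558660340917 0.004752911555595551
```

```bash
python3 -m crank '[[[-0.4,0,25,-1.5,0],[-0.4,0,50,-1.5,0],[-0.4,0,75,-1.5,0],[-0.4,0,91,-1.5,0],[-0.4,0,91,-1.5,0],[-0.4,0,91,-1.5,0]]]'; python3 v.py 22 310 200;python3 go.py 0.492 0.3823 0.012 214
```

```text
clock: 30.42
tool_pos: [0.4923, 0.3838, 0.0504]
orientation: [-90.0, 0.1, -146.0]
force: [0.1, 0.5, 0.2]
opening: 0.0614
t 30.48 tcp [0.4924 0.3839 0.0506] [-9.0020e+01  1.0000e-01 -1.4597e+02] open 0.0612 shift [ 1.3 38.6  1.2] turn 0.001 dist rows 0.6184310154945267 0.0032691624392419245
```

View pics/v22.png

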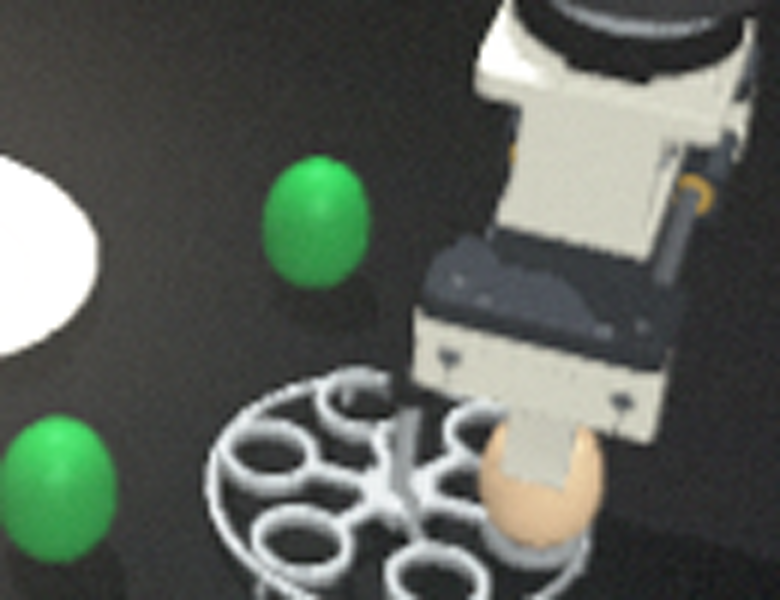

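```bash
python3 -m crank '[[[-0.4,1,12,1,0],[-0.4,1,24,1,0],[-0.4,1,33,1,0],[-0.4,1,38,1,0],[-0.4,1,38,1,0],[-0.4,1,38,1,0]]]'; python3 v.py 23 310 200;python3 go.py 0.492 0.3823 0.012 214
```

```text
clock: 31.22
tool_pos: [0.4916, 0.3822, 0.0117]
orientation: [-90.0, 0.0, -146.0]
force: [0.6, 0.5, 0.8]
opening: 0.0614
t 31.27 tcp [0.4916 0.3823 0.0118] [-9.0010e+01  3.0000e-02 -1.4596e+02] open 0.0614 shift [-0.3 -0.2  0.2] turn 0.001 dist rows 0.006699332956625027 0.0035324550376189512
```

View pics/v23.png

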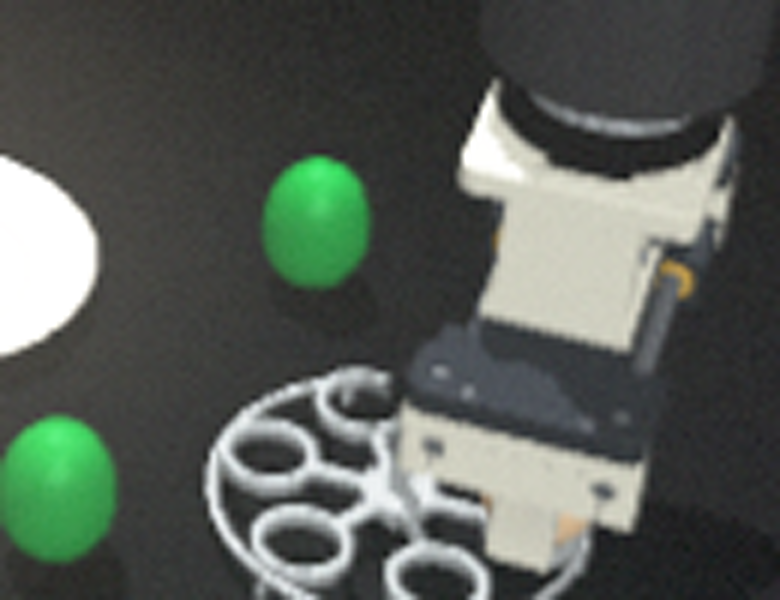

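```bash
python3 -m crank '[[[0,0,0,0,0],[0.2,0,0,0,0],[0.5,0,0,0,0],[0.7,0,0,0,0],[0.7,0,0,0,0],[0.7,0,0,0,0],[0.7,0,0,0,0]]]'; python3 -m crank '[[[0.7,0,-4,0,0],[0.7,0,-12,0,0],[0.7,0,-25,0,0],[0.7,0,-50,0,0],[0.7,0,-90,0,0],[0.7,0,-130,0,0],[0.7,0,-130,0,0],[0.7,0,-130,0,0]]]';python3 v.py 24 340 120; python3 go.py 0.4892 -0.3529 0.15 112.6;  python3 go.py 0.5200 -0.10 0.15 112.6
```

```text
clock: 32.15
tool_pos: [0.4922, 0.3828, 0.012]
orientation: [-90.0, 0.1, -145.9]
force: [5.3, 2.4, 3.1]
opening: 0.043
clock: 33.15
tool_pos: [0.4909, 0.3817, 0.1416]
orientation: [-90.0, -0.0, -146.0]
force: [0.0, -1.0, -1.0]
opening: 0.0429
t 33.2 tcp [0.4907 0.3814 0.1409] [-9.0000e+01 -9.0000e-02 -1.4598e+02] open 0.0427 shift [412.1  -8.5 607.8] turn 1.77 dist rows 11.749935509443562 9.478407340617668
t 33.2 tcp [0.4907 0.3814 0.1409] [-9.0000e+01 -9.0000e-02 -1.4598e+02] open 0.0427 shift [245.1  -8.8 415.4] turn 1.77 dist rows 7.7181920829540385 9.478407340617668
```

View pics/v24.png

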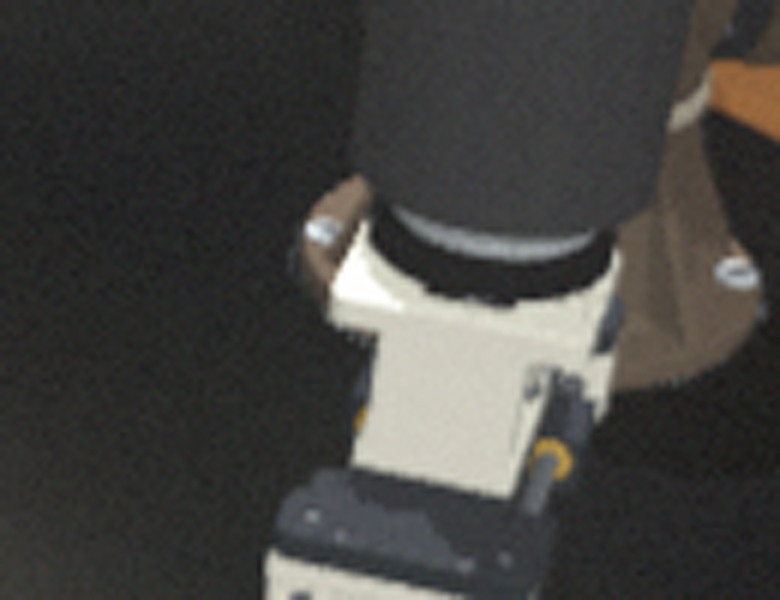

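```bash
python3 -m crank '[[[0.7,0,-30,0,0],[0.7,20,-30,30,0],[0.7,46,-30,68,0],[0.7,74,-30,109,0],[0.7,102,-30,151,0],[0.7,130,-30,192,0],[0.7,158,-30,233,0],[0.7,186,-30,275,0],[0.7,206,-30,304,0],[0.7,214,-30,316,0],[0.7,214,-30,316,0]]]'; python3 go.py 0.4892 -0.3529 0.15 214; python3 v.py 25 220 100
```

```text
clock: 34.58
tool_pos: [0.4906, -0.0003, 0.1708]
orientation: [-90.0, -0.1, -146.1]
force: [-1.0, 0.5, -0.3]
opening: 0.043
t 34.58 tcp [ 4.906e-01 -3.000e-04  1.708e-01] [-9.0020e+01 -8.0000e-02 -1.4606e+02] open 0.043 shift [198.   20.9 291.8] turn -0.001 dist rows 5.652238115229637 0.005144164871109123
```

View pics/v25.png

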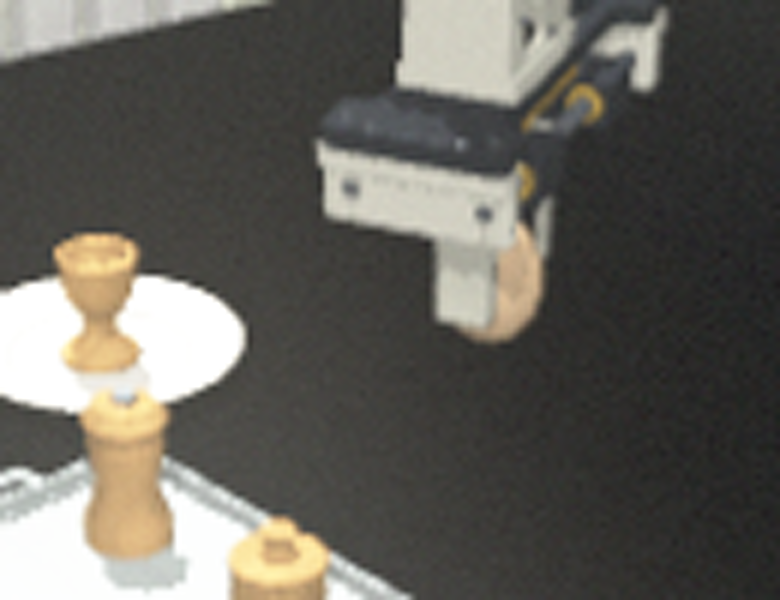

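```bash
python3 -m crank '[[[0.7,15,0,22,0],[0.7,38,0,56,0],[0.7,66,0,97,0],[0.7,94,0,139,0],[0.7,122,0,180,0],[0.7,150,0,221,0],[0.7,176,0,259,0],[0.7,192,0,283,0],[0.7,198,0,292,0],[0.7,198,0,292,0],[0.7,198,0,292,0]]]'; python3 go.py 0.4892 -0.3529 0.066 214; python3 v.py 26 170 60
```

```text
clock: 36.0
tool_pos: [0.4906, -0.3512, 0.1714]
orientation: [-90.0, 0.0, -145.9]
force: [0.1, -0.5, -0.6]
opening: 0.0428
t 36.0 tcp [ 0.4906 -0.3512  0.1714] [ -90.01    0.   -145.9 ] open 0.0428 shift [  2.1 105.4   0.6] turn 0.002 dist rows 1.686950811069642 0.009365781665392887
```

View pics/v26.png

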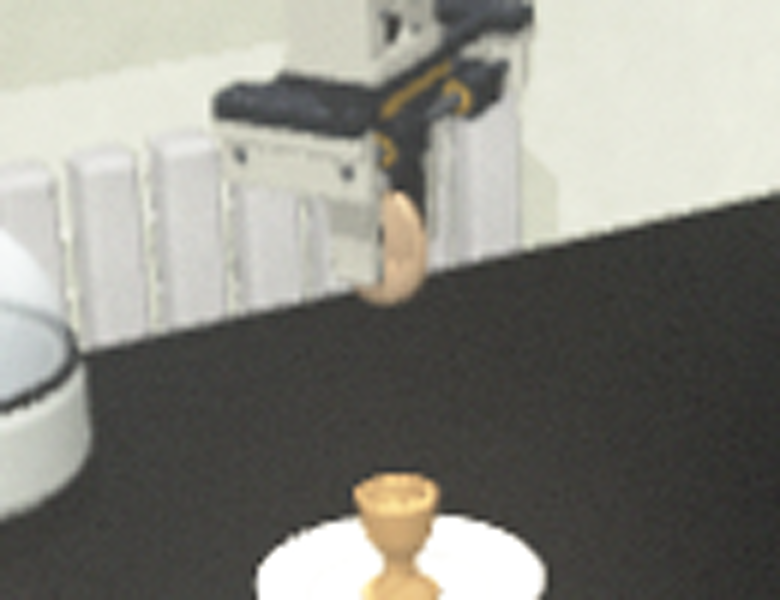

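```bash
python3 -m crank '[[[0.7,2,25,0.5,0],[0.7,2,55,0.5,0],[0.7,2,82,0.5,0],[0.7,2,98,0.5,0],[0.7,2,105,0.5,0],[0.7,2,105,0.5,0],[0.7,2,105,0.5,0]]]'; python3 go.py 0.4892 -0.3529 0.058 214; python3 v.py 27 170 90
```

```text
clock: 36.92
tool_pos: [0.4896, -0.3542, 0.0674]
orientation: [-89.9, 0.0, -146.0]
force: [0.3, 0.7, -0.3]
opening: 0.0431
t 36.92 tcp [ 0.4896 -0.3542  0.0674] [-8.9920e+01  5.0000e-02 -1.4595e+02] open 0.0431 shift [-0.4  9.4 -1.3] turn 0.001 dist rows 0.1527018092428048 0.0044204563563670215
```

View pics/v27.png

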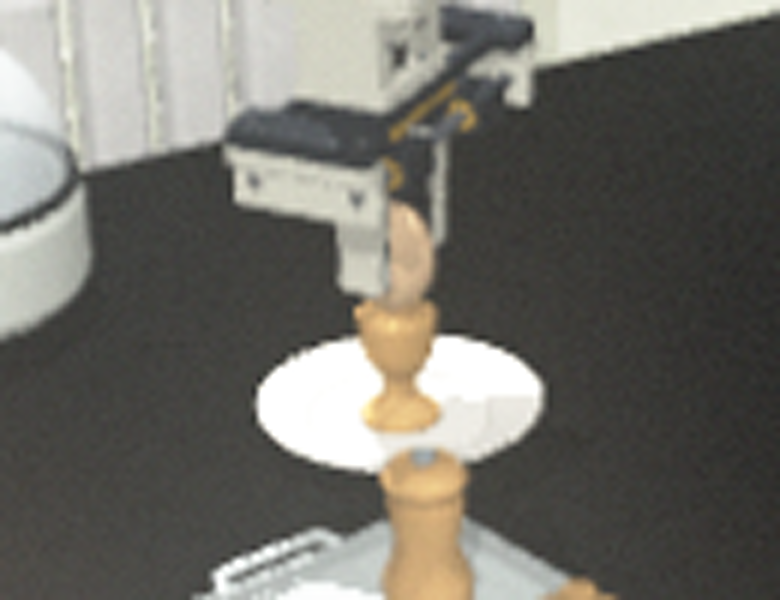

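```bash
python3 -m crank '[[[0.7,0,2,-2,0],[0.7,0,6,-2,0],[0.7,0,8,-2,0],[0.7,0,8,-2,0],[0.7,0,8,-2,0]]]';python3 v.py 28 170 90; python3 -m crank '[[[0.7,0,1.5,0,0],[0.7,0,1.5,0,0],[0.7,0,1.5,0,0]]]';
```

```text
clock: 37.6
tool_pos: [0.4879, -0.3523, 0.0584]
orientation: [-90.0, 0.0, -146.0]
force: [0.6, -0.4, -0.5]
opening: 0.043
clock: 38.02
tool_pos: [0.4878, -0.3523, 0.0569]
orientation: [-90.0, -0.0, -146.0]
force: [-0.2, -1.2, -1.2]
opening: 0.0429
```

View pics/v28.png

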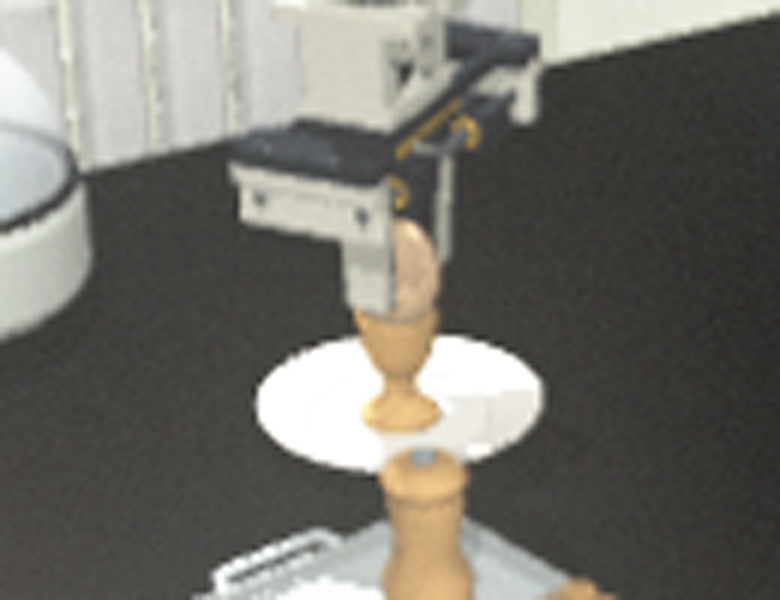

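```bash
python3 -m crank '[[[0.7,-0.6,0.8,0.5,0],[0.7,-0.6,0.8,0.5,0],[0.7,-0.6,0.8,0.5,0]]]'; python3 -m crank '[[[0.7,0,1,0,0],[0.7,0,1,0,0],[0.7,0,1,0,0]]]'
```

```text
clock: 38.4
tool_pos: [0.4886, -0.3523, 0.0562]
orientation: [-90.0, 0.0, -146.0]
force: [0.7, -0.1, 0.2]
opening: 0.0426
clock: 38.78
tool_pos: [0.4892, -0.3526, 0.0559]
orientation: [-89.9, 0.0, -145.9]
force: [-0.1, 1.6, 6.1]
opening: 0.0428
```

```bash
python3 -m crank '[[[-0.1,0,0,0,0],[-0.3,0,0,0,0],[-0.4,0,0,0,0],[-0.4,0,0,0,0],[-0.4,0,-10,0,0],[-0.4,0,-40,0,0],[-0.4,0,-90,0,0],[-0.4,0,-140,0,0],[-0.4,0,-140,0,0],[-0.4,0,-140,0,0]]]'; python3 v.py 29 170 90; python3 -c "
from h import *
cv2.imwrite('pics/t29.png',ctrl.snapshot('top')[:,:,::-1])"
```

```text
clock: 40.02
tool_pos: [0.4884, -0.3522, 0.1956]
orientation: [-90.0, 0.0, -146.0]
force: [0.0, 0.9, -0.1]
opening: 0.0612
```

View pics/v29.png

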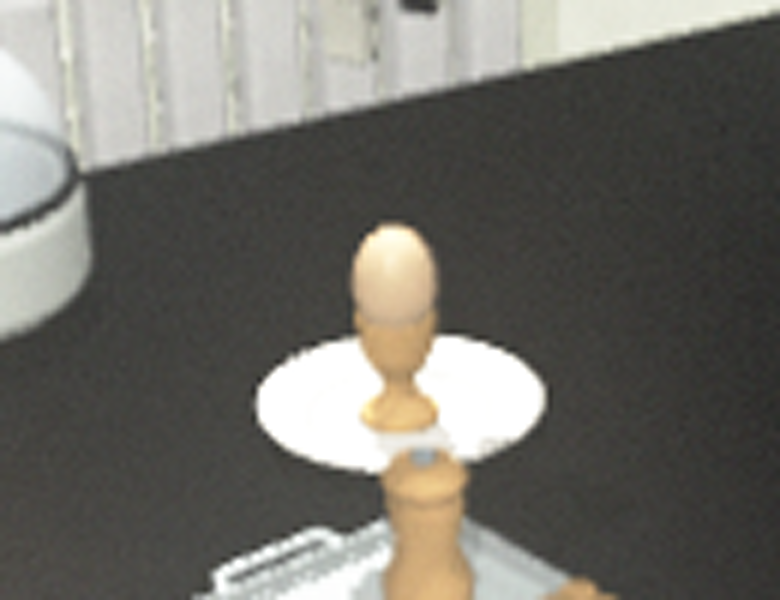

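View pics/s29.png

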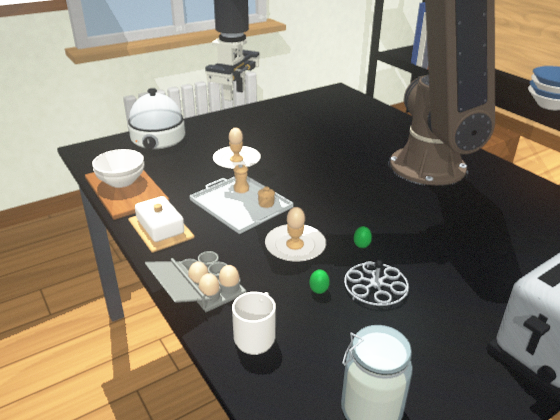

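View pics/t29.png

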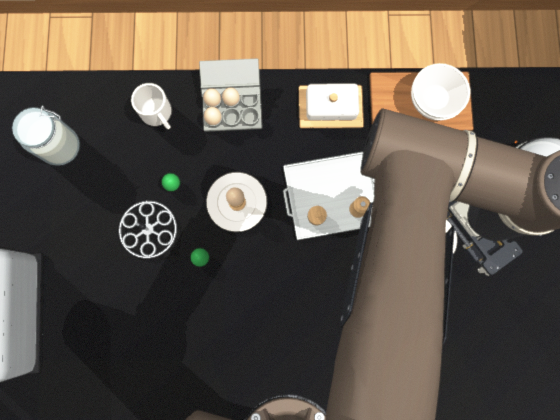

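Both eggs stand upright in their cups, and the gripper hangs clear above them. I'm handing in.

```bash
python3 -c "
from plant import ctrl
print(ctrl.close_job())"
```

```text
the job is handed in; nothing more can be done
None
```

I stood one ash cup upright in the middle of each white plate, then set one boiled egg from the rack, pointed end up, in each cup. I handed in at about 40 s of the 120 s allowed, with the gripper open and above everything.

**Last checks:**
- The final scene picture shows both cups and eggs upright, and the mill and pot standing where they were on the tray. The rack is empty, and the carton and green eggs are untouched.
- The final top picture shows the egg on the nearer plate. The arm hid the other plate in that view, so I checked that one in the scene picture only.
- Measured before the eggs went in, the cups sat within about 2 mm of the plate centres.
- The largest wrist force I saw was about 6 N.

**Disagreement:** In the scene pictures the fingertips sat about 15–20 mm higher than the reported tool position implied. I lowered the tool in small steps to reach the eggs at their widest, and it touched nothing on the way down. The cause is not explained.

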